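# Wedge a handle blank tight in a clamping jig

## Robot

A 6-joint arm with a two-finger parallel gripper is mounted at the origin on the work surface. World frame = base frame: x ahead of the robot, y to its left, z up, the work surface at z = 0. Lengths are in m, angles in rad, forces in N, time in s.
With the tool pointing down it reaches from about 0.325 to 0.875 m from the base axis. Payload 4.4 kg.
Tool frame: the origin (TCP) lies midway between the tips of the shut fingers; the grasp point (between the pads) lies 19 mm behind it; z points along the fingers, x is the direction in which the jaws open and shut, and the axes are right-handed (so a half turn about z gives the same grasp; the last joint's range is limited). The gripper opens to 85 mm and grips with 20 to 120 N. Pads are 22 mm wide; open, the fingers measure 114 mm over their backs; the gripper's body (76 mm by 85 mm) begins 54 mm behind the grasp point. The pads swing forward as they close: fully open they stand 13 mm farther back than shut.
Start: joints at [-1.413, 0.207, 1.542, -0, 1.393, -0.15], TCP at [0.175, -0.548, 0.231] pointing down, gripper open.
Joint ranges: [-2.73, 2.73], [-0.86, 2.22], [0.23, 2.46], [-1.11, 4.25], [0.08, 2.63], [-2.82, 2.82]. Speed limits (rad/s): [2.79, 2.79, 3.14, 3.14, 3.14, 3.14].

## Interface

Orientations are given as a 3x3 rotation matrix whose columns are the frame's x, y, z axes.
In Python, from rig import robot gives the robot as it stands.
- The arm moves only by the tool arm_command, never from a script. Its argument "targets" is a list of rows, each an object of numbers: "x", "y", "z": the shift along the tool's x, y, z in m; "rx", "ry", "rz": the turn, a rotation vector about the tool's x, y, z in rad; "hand": the closure, from 0 (fully open) to 1 (shut). A call has 1 to 8 rows; each row shifts and turns the commanded pose from where the row before left it, along the tool's axes as they then stand; what a row does not reach is not made up. A row lasts 1/12 s, in which the tool goes at most 41.7 mm and 7.16 degrees, less where a joint would pass 70% of its speed; a pose out of reach is approached as far as the arm can. A call with a gripper value outside its range is refused whole. The fingers move at their own pace and stop on an object; "grip_force" is the grip in N (left out, the last holds). Time passes only in rows, so rows that do not move let the fingers close. It gives the time, the measured TCP pose, the force and the opening at its end, in the units of the state.
- robot.get_state(): the state, without advancing time (a new reading comes with each control period).
- robot.camera(name): name is "side" or "top" or "wrist"; returns (picture, depth): 384x512x3 uint8, blue, green, red; 384x512 float32, m along the optical axis (not along the pixel's ray), 0 where there is no reading.
- robot.camera_params(name): a dict with "vfov" (degrees; the focal length in pixels is half the picture's height over the tangent of half this angle, whatever the lens; pixels are square), "cx", "cy" (the principal point, pixels), "R" (3x3) and "t" (3): a world point X has camera coordinates R X + t; the wrist camera has in their place "mount" (4x4, takes a point from camera to tool coordinates, whose origin is the TCP and whose axes are the tool frame's). Camera axes: x right, y down, z forward; pixel columns grow to the right and rows downward; lengths in m; the calibration is good to about 2 mm. The wrist camera is an equidistant fisheye: a pixel r from the principal point sees the ray r / f radians off the axis. A picture is of the moment at which its call begins: read the wrist's pose just before it. camera_params takes no time and is no camera call.
- robot.sign_off(): hands the job in, once; it reports no verdict.
Trained networks look in the newest picture that a camera, given by its name, has taken for a name from the list of things; names that differ only in an ending like _2 or _b are one class to them, and where a whole thing is asked for, a point or a joint stands for the part that bears it (a point fixed in the world has none). Each returns a list of dicts, best first, with "p" (0 to 1); they miss things now and then, are a little off and sometimes report something else, mostly with a low value. They report only what shows in the picture. A call takes as long as a camera call.
- robot.recognise(camera, label): "uv" ([column, row] in pixels, amid what is visible of it).
- robot.outline_of(camera, label): "mask" (384x512 bool, what is visible of it) and "uv" ([column, row] in pixels, amid what is visible of it).
The state is a dict: "time_s": time; "joint_positions": joint angles; "qd": joint speeds; "joint_efforts": joint torques, N m; "ee_pos": TCP position; "orientation": TCP orientation; "force": force on the tool from outside, world axes, zero at the start; "wrist_torque": the same for the moment, N m; "gripper_width": finger opening in m.
Only numpy, scipy, OpenCV 4.12 (cv2) and the standard library are available. Lean on these libraries where they do the work, as an engineer would, in place of code of your own. Each camera call takes 0.05 s, during which the arm holds its last target. There are 200 camera calls.

## Task

Set the dark wooden blank on its narrow side into the clamping jig, lying along and up against the fence. Then stand the large wedge, thin end down and sloped side towards the sloped stop, in the gap between blank and stop, and press or tap it down until it is firmly tight - about 15 N of push, not much more, or the blank is bruised - and let go so that it holds the blank by itself. Leave everything else on the bench where it is.

Things in the scene. Friction and masses are not known exactly. Their poses are not given: they have to be found in the camera images.
- jig: Fixed wooden clamping jig; origin: centre of its underside, x along it, y across, z up. Base 200 x 130 mm, its top (the bed) at z = 10. Fence: long block at the +y side, inner upright face at y = +38, top z = 75. Sloped stop opposite; behind that a cheek (to z = 65) and screw heads out to y = -76. The wedge must jam between blank and stop, not stand on the bed.
- stop_face (a point): Jig x = 0, y = -9, z = 53: nominal middle of the stop's inner face, 90 mm long, from z = 30 (y = -4.4) to z = 76 (y = -13.6), leaning 1 in 5 away from the fence upwards; a wooden pad on a thin stiff rubber layer (about 40 N per mm). Screws set the stop differently each time, unreported: the face may lie up to 3 mm nearer the fence or further from it. Axes as the jig's.
- blank_center (a point): Centre of the loose blank, a plain dark wooden bar 150 (x) x 36 (y) x 95 mm (z, up), 0.2 to 0.4 kg, standing on a 36 mm wide side on the bench; either way round will do. In its place in the jig (on the bed, flat against the fence) its centre is at jig x = 0 (within 15 mm), y = +20, z = 57.5; its top 29 mm stand clear of fence and stop.
- wedge_center (a point): Centre, half-way up, of the loose large wooden wedge: 125 mm long (z), thin end down, 30 mm wide (x: flat parallel sides, to grip), 65 g. Straight face 9.5 mm to +y of this point; at the thin end (7 mm thick) it spans y = +2.5 to +9.5, at the thick top -22.5 to +9.5: that -y face slopes 1 in 5. Stands in a rack pocket, leaning up to 0.05 rad, thin end 8 mm above the bench.
- gap (a point): Where the wedge goes: middle of the gap's mouth, jig x = 0, y = -6, z = 76. Axes as the jig's; so must the wedge's be (straight face on the blank's at y = +2, slope on the stop). It first jams with its thin end between z = 48 and 17, by the stop's setting; a push of about 15 N takes it some 1 to 4 mm lower. Let go, it stays by friction.
- rack: Fixed wooden rack; origin: centre of its underside, base 90 (x) x 130 (y) mm, walls to z = 40, axes as those of the wedges in it. The large wedge's thin end stands at y = +32 in the wider pocket; a smaller wedge (65 mm long, 18 mm wide, not needed) at y = -34.

How it is judged:
On the way, in this order (a step that is already met when the one before it is completed fails the run):
1. the blank stands on the jig's bed, along the fence (x of blank_center in the frame of jig between -0.025 and 0.025 m and y of blank_center in the frame of jig between 0.013 and 0.023 m and z of blank_center in the frame of jig below 0.0605 m and angle between the x axis of blank_center and the x axis of jig, either way round below 0.1 rad), for 0.2 s.
2. the wedge's thin end is in the gap between blank and stop (z of wedge_center in the frame of jig below 0.1305 m and x of wedge_center in the frame of jig between -0.03 and 0.03 m and y of wedge_center in the frame of jig between -0.0185 and 0.003 m), for 0.1 s.
At the end, for the whole second after the job is handed in: The blank stands on the jig's bed against the fence (centre within 2.5 mm of its place across the jig, 25 mm along it, under 0.05 rad askew); the wedge stands in the gap within 30 mm of the jig's middle, thin end down, at rest, pressing on the blank with more than 7 N (x of blank_center in the frame of jig between -0.025 and 0.025 m and y of blank_center in the frame of jig between 0.0175 and 0.023 m and z of blank_center in the frame of jig below 0.0605 m and angle between the x axis of blank_center and the x axis of jig, either way round below 0.05 rad and angle between blank_center's own z axis and vertical below 0.06 rad and x of wedge_center in the frame of jig between -0.03 and 0.03 m and z of wedge_center in the frame of jig below 0.116 m and angle between wedge_center's own z axis and vertical below 0.12 rad and contact force between wedge and blank above 7 N and linear speed of each of wedge, blank below 0.01 m/s); the robot touches nothing.
It fails at once if the wedge squeezes the blank with more than 25 N (contact force between wedge and blank above 25 N).
It fails at once if the small wedge is moved (distance of small_wedge from where it was at the start of the episode above 0.03 m).
It fails at once if a bystander is moved more than 3 cm (distance of any of mallet, glue, tin, square, offcut, brush, collar from where it was at the start of the episode above 0.03 m).
It also fails if it takes over 58 s, if anything falls off the work surface, if the arm or the gripper's body presses on something with over 40 N, if the wrist force passes 120 N, or if a joint passes its speed limit or range.

## Working session

There is one attempt and no reset: what is moved stays moved. The work goes in short steps, Python scripts to look and compute and a tool call to move; the robot and the scene stay as the last step left them, time stands still between calls to the robot, and variables do not carry over. Pictures are saved under pics/ and viewed, about 8 in all and at most 12, crops included, and the job is handed in when it is done.

Besides the shell and the picture viewer there is one more tool, called after "Call:" as name(argument=value, ...) on one line, values as JSON. arm_command: Moves the arm, as the interface text tells. Its arguments: {"type":"object","properties":{"targets":{"type":"array","items":{"type":"object","properties":{"x":{"type":"number"},"y":{"type":"number"},"z":{"type":"number"},"rx":{"type":"number"},"ry":{"type":"number"},"rz":{"type":"number"},"hand":{"type":"number"}}}},"grip_force":{"type":"number"}},"required":["targets"]}

```bash
mkdir -p pics; ls; cat > h.py <<'E'
import numpy as np,cv2
from rig import robot
def grab(n):
    s=robot.get_state(); im,d=robot.camera(n); return s,im,d
def cloud(n,d):
    p=robot.camera_params(n);h,w=d.shape;f=h/2/np.tan(np.radians(p['vfov'])/2)
    v,u=np.mgrid[:h,:w].astype(float)
    x=(u-p['cx'])/f*d;y=(v-p['cy'])/f*d
    P=np.stack([x,y,d],-1)-np.array(p['t'])
    P=P@np.array(p['R']);P[d<=0]=np.nan;return P
E
python3 - <<'E'
from h import *
ims=[]
for n in('top','side'):
    s,im,d=grab(n);cv2.imwrite(f'pics/{n}0.png',cv2.resize(im,(800,600)));np.save(f'{n}.npy',cloud(n,d))
    p=robot.camera_params(n);print(n,p['vfov'],p['cx'],p['cy'],-np.array(p['R']).T@p['t'])
    for l in('jig','blank_center','wedge_center','rack','stop_face'):
        r=robot.outline_of(n,l)
        for q in r[:2]: 
            P=np.load(f'{n}.npy')[q['mask']];print(l,q['p'],q['uv'],np.nanmedian(P,0).round(3),np.nanpercentile(P,2,0).round(3),np.nanpercentile(P,98,0).round(3))
            if q is r[0]: np.save(f'm_{n}_{l}.npy',q['mask'])
print(robot.get_state())
E
```

```text
pics
top 48.338051944827555 253.21551194381993 196.10195622747116 [0.38771838 0.01970482 1.0668349 ]
jig 0.63 [258.8, 206.1] [ 0.474 -0.015  0.013] [ 0.38  -0.085  0.006] [0.574 0.055 0.077]
blank_center 0.83 [134.4, 200.0] [0.483 0.27  0.093] [0.415 0.233 0.006] [0.554 0.312 0.098]
wedge_center 0.64 [373.4, 182.8] [ 0.51  -0.264  0.127] [ 0.495 -0.291  0.038] [ 0.526 -0.256  0.134]
rack 0.88 [367.1, 193.3] [ 0.508 -0.278  0.008] [ 0.464 -0.355  0.004] [ 0.569 -0.226  0.041]
stop_face 0.55 [260.1, 204.8] [ 0.476 -0.015  0.013] [ 0.384 -0.087  0.006] [0.574 0.055 0.077]
side 53.75596533769996 256.26644442464544 193.87945416872995 [ 0.45526881 -0.57028929  0.58851778]
jig 0.83 [254.4, 230.8] [ 0.483 -0.03   0.048] [ 0.385 -0.092  0.005] [0.579 0.052 0.076]
blank_center 0.87 [244.9, 149.1] [0.485 0.263 0.061] [0.416 0.233 0.004] [0.557 0.305 0.096]
wedge_center 0.56 [284.9, 324.8] [ 0.51  -0.277  0.121] [ 0.495 -0.292  0.04 ] [ 0.531 -0.26   0.132]
rack 0.9 [284.2, 356.9] [ 0.509 -0.28   0.008] [ 0.465 -0.327  0.005] [ 0.569 -0.238  0.04 ]
stop_face 0.94 [255.6, 232.1] [ 0.482 -0.029  0
[... 174 characters left out ...]
543e+00, -1.50499264e-01]), 'qd': array([-7.01661487e-04,  1.87322556e-04, -4.64448392e-04,  8.82531118e-05,
        3.60062142e-04,  1.09456391e-04]), 'joint_efforts': array([-2.85046153e-04, -3.82787526e+01, -2.91789258e+01, -1.63070363e-04,
        1.27242856e-03, -7.20408735e-06]), 'ee_pos': array([ 0.17473298, -0.54782557,  0.23131691]), 'orientation': array([[ 3.03902623e-01, -9.52703099e-01,  3.33684827e-07],
       [-9.52703098e-01, -3.03902623e-01, -5.49039242e-05],
       [ 5.24085464e-05,  1.63675440e-05, -9.99999998e-01]]), 'force': array([-0.65352897, -0.2076044 ,  0.56829538]), 'wrist_torque': array([-0.00555133,  0.01798483, -0.00675628]), 'gripper_width': 0.08555174575261103}
```

View pics/top0.png

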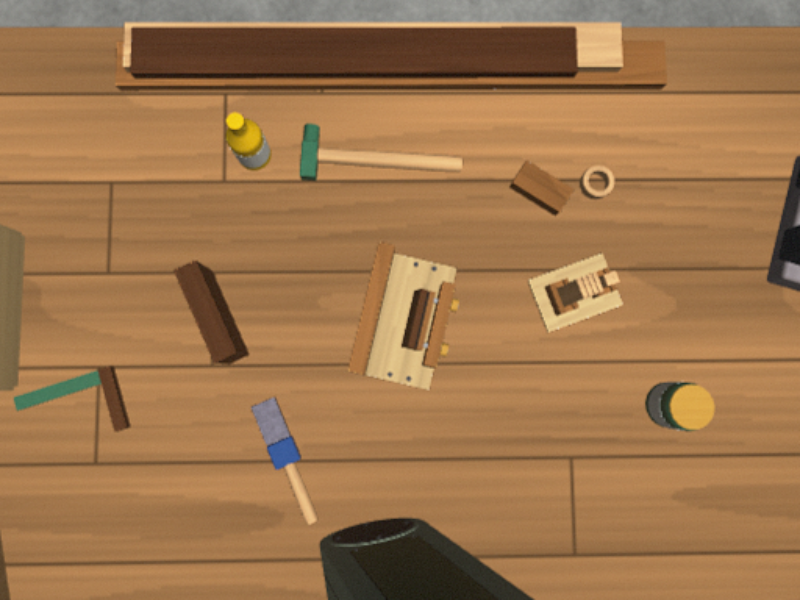

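View pics/side0.png

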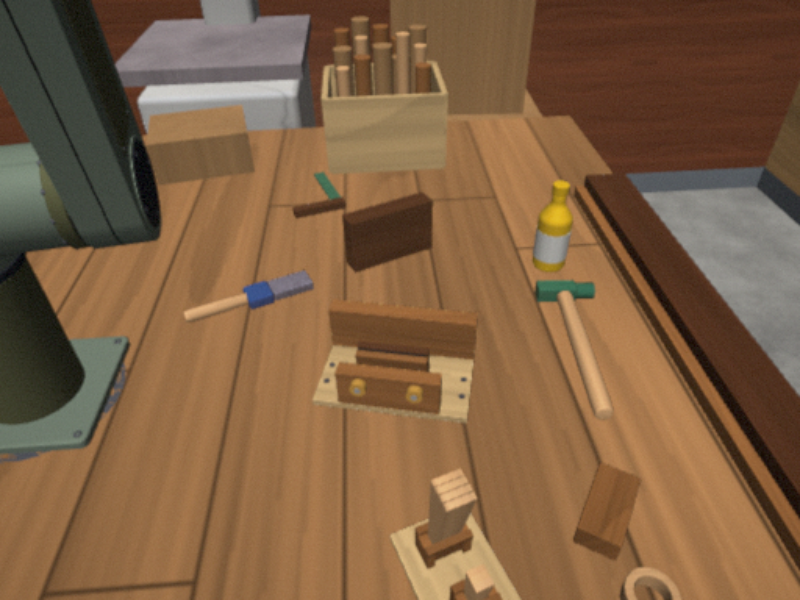

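```bash
python3 - <<'E'
from h import *
T=np.load('top.npy')
def rect(m,zl,zh,nm,er=0):
    s=m&(T[...,2]>zl)&(T[...,2]<zh)
    # largest component
    n,l,st,_=cv2.connectedComponentsWithStats(s.astype(np.uint8));
    k=1+np.argmax(st[1:,4]); s=l==k
    P=T[s]; pts=(P[:,:2]*1000).astype(np.float32)
    r=cv2.minAreaRect(pts);print(nm,len(pts),'z',np.median(P[:,2]).round(4),'c',np.round(r[0],1),'size',np.round(r[1],1),'ang',round(r[2],2),'mean',pts.mean(0).round(1))
    return s
L=lambda x:np.load(f'm_top_{x}.npy')
dil=lambda m:cv2.dilate(m.astype(np.uint8),np.ones((7,7)))>0
J=dil(L('jig'));B=dil(L('blank_center'));W=dil(L('wedge_center'));R=dil(L('rack'))
rect(B,.085,.105,'blanktop')
f=rect(J,.068,.085,'fence/stop')
rect(J&(T[...,0]<9)&~cv2.dilate(f.astype(np.uint8),np.ones((3,3))).astype(bool),.06,.085,'second')
rect(J,.0065,.016,'bed'); rect(J,.0065,.09,'jigall')
rect(W,.122,.14,'wedgetop')
rect(R|W,.0045,.2,'rackall')
rect(R,.0045,.013,'rackbase')
rect(R,.03,.048,'rackwall')
# wedge/stop tilt from side
S=np.load('side.npy');m=np.load('m_side_wedge_center.npy')
P=S[m]
for a,b in((.03,.05),(.05,.07),(.07,.09),(.09,.11),(.11,.125),(.127,.14)):
    q=P[(P[:,2]>a)&(P[:,2]<b)]
    if len(q)>3: print(a,len(q),q.mean(0).round(4),q.min(0).round(4),q.max(0).round(4))
E
```

```text
blanktop 1083 z 0.0942 c [485.4 276.8] size [150.3  37. ] ang 24.42 mean [484.7 275.6]
fence/stop 918 z 0.0745 c [490.9  34.8] size [ 25.1 199.5] ang 76.07 mean [489.9  35. ]
second 473 z 0.0644 c [464.6 -70. ] size [ 25.7 129.5] ang 75.79 mean [464.9 -67.4]
bed 2145 z 0.0097 c [475.4 -27.2] size [102.8 200.1] ang 76.11 mean [474.2 -15.8]
jigall 4307 z 0.014 c [476.9 -21. ] size [140.1 200.1] ang 76.07 mean [475.9 -14.7]
wedgetop 201 z 0.1304 c [ 513.3 -276.2] size [29.7 33.4] ang 19.66 mean [ 513.1 -275.3]
rackall 1787 z 0.0096 c [ 518.5 -291.7] size [ 89.9 131. ] ang 19.27 mean [ 515.1 -283.3]
rackbase 1072 z 0.0077 c [ 518.5 -291.7] size [ 89.9 131. ] ang 19.27 mean [ 516.4 -286.8]
rackwall 183 z 0.0381 c [ 508.9 -264.1] size [50.1 32.1] ang 20.18 mean [ 507.3 -259.8]
0.03 67 [ 0.5055 -0.2698  0.0427] [ 0.4941 -0.276   0.0313] [ 0.5267 -0.262   0.0499]
0.05 105 [ 0.5076 -0.2732  0.0602] [ 0.4942 -0.2815  0.0502] [ 0.5282 -0.2627  0.0699]
0.07 120 [ 0.5085 -0.2767  0.0805] [ 0.4951 -0.2856  0.0701] [ 0.5306 -0.2646  0.0899]
0.09 143 [ 0.5091 -0.28    0.1004] [ 0.4949 -0.2895  0.0901] [ 0.5321 -0.2636  0.1099]
0.11 121 [ 0.5093 -0.283   0.1175] [ 0.495  -0.2928  0.11  ] [ 0.5327 -0.264   0.1249]
0.127 475 [ 0.5143 -0.2758  0.1305] [ 0.4958 -0.2944  0.127 ] [ 0.5326 -0.2562  0.1334]
```

Call:
arm_command(targets=[{"rz": -0.117, "hand": 0}, {"x": -0.026, "y": -0.026, "hand": 0}, {"x": -0.026, "y": -0.026, "hand": 0}, {"x": -0.026, "y": -0.026, "hand": 0}, {"x": -0.026, "y": -0.026, "hand": 0}, {"x": -0.026, "y": -0.026, "hand": 0}, {"x": -0.026, "y": -0.026, "hand": 0}, {"x": -0.026, "y": -0.026, "hand": 0}], grip_force=40)

```text
$.targets[0]: bad value
```

Call:
arm_command(targets=[{"x": -0.026, "y": -0.026, "hand": 0}, {"x": -0.026, "y": -0.026, "hand": 0}, {"x": -0.026, "y": -0.026, "hand": 0}, {"x": -0.026, "y": -0.026, "hand": 0}, {"x": -0.026, "y": -0.026, "hand": 0}, {"x": -0.026, "y": -0.026, "hand": 0}, {"x": -0.026, "y": -0.026, "hand": 0}, {"x": -0.026, "y": -0.026, "hand": 0}])

```text
$.targets[0]: bad value
```

Call:
arm_command(targets=[{"x": -0.026, "y": -0.026, "hand": 0}, {"x": -0.026, "y": -0.026, "hand": 0}, {"x": -0.026, "y": -0.026, "hand": 0}, {"x": -0.026, "y": -0.026, "hand": 0}, {"x": -0.026, "y": -0.026, "hand": 0}, {"x": -0.026, "y": -0.026, "hand": 0}, {"x": -0.026, "y": -0.026, "hand": 0}, {"x": -0.026, "y": -0.026, "hand": 0}])

```text
$.targets[0]: bad value
```

```bash
cat >> h.py <<'E'
def go(x,y,z,yaw=None):
    s=robot.get_state();R=np.array(s['orientation']);p=np.array(s['ee_pos'])
    y0=np.degrees(np.arctan2(R[1,0],R[0,0]))
    print('t',s['time_s'],'p',p.round(4),'yaw',y0.round(2),'tilt',R[:2,2].round(4),'F',np.round(s['force'],1),'M',np.round(s['wrist_torque'],2),'w',round(s['gripper_width'],4),'j1,j6',np.round(s['joint_positions'],2)[[0,5]])
    print('shift now-axes',(R.T@(np.array([x,y,z])-p)).round(4))
    if yaw is not None:
        d=(yaw-y0+180)%360-180;a=np.radians(yaw);c,q=np.cos(a),np.sin(a)
        R2=np.array([[c,q,0],[q,-c,0],[0,0,-1]])
        print('rz',round(-np.radians(d),4),'shift after-turn',(R2.T@(np.array([x,y,z])-p)).round(4))
E
python3 - <<'E'
from h import *
go(.4854,.2768,.067,-65.58)
s,im,d=grab('wrist');cv2.imwrite('pics/w1.png',im)
E
```

```text
t 0.6 p [ 0.1747 -0.5478  0.2313] yaw -72.31 tilt [ 0.     -0.0001] F [-0.7 -0.2  0.6] M [-0.01  0.02 -0.01] w 0.0856 j1,j6 [-1.41 -0.15]
shift now-axes [-0.6912 -0.5466  0.1643]
rz -0.1174 shift after-turn [-0.6224 -0.6238  0.1643]
```

View pics/w1.png

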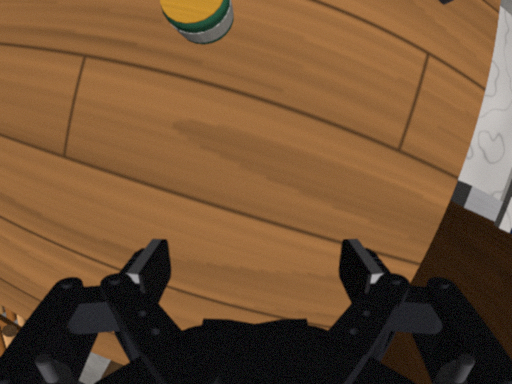

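The moves were refused, so the wrist picture only shows the start view: gripper fingers at the bottom and the tin lid at (197,10). Rows probably need every key.

Call:
arm_command(targets=[{"x": 0, "y": 0, "z": 0, "rx": 0, "ry": 0, "rz": -0.117, "hand": 0}, {"x": -0.026, "y": -0.026, "z": 0, "rx": 0, "ry": 0, "rz": 0, "hand": 0}, {"x": -0.026, "y": -0.026, "z": 0, "rx": 0, "ry": 0, "rz": 0, "hand": 0}, {"x": -0.026, "y": -0.026, "z": 0, "rx": 0, "ry": 0, "rz": 0, "hand": 0}, {"x": -0.026, "y": -0.026, "z": 0, "rx": 0, "ry": 0, "rz": 0, "hand": 0}, {"x": -0.026, "y": -0.026, "z": 0, "rx": 0, "ry": 0, "rz": 0, "hand": 0}, {"x": -0.026, "y": -0.026, "z": 0, "rx": 0, "ry": 0, "rz": 0, "hand": 0}, {"x": -0.026, "y": -0.026, "z": 0, "rx": 0, "ry": 0, "rz": 0, "hand": 0}], grip_force=40)

```text
time_s: 1.32
ee_pos: [0.2656, -0.3053, 0.2314]
orientation: [[0.412, -0.911, 0.0], [-0.911, -0.412, -0.0], [0.001, -0.0, -1.0]]
force: [1.0, -0.4, -0.2]
gripper_width: 0.0852
```

Call:
arm_command(targets=[{"x": -0.026, "y": -0.026, "z": 0, "rx": 0, "ry": 0, "rz": 0, "hand": 0}, {"x": -0.026, "y": -0.026, "z": 0, "rx": 0, "ry": 0, "rz": 0, "hand": 0}, {"x": -0.026, "y": -0.026, "z": 0, "rx": 0, "ry": 0, "rz": 0, "hand": 0}, {"x": -0.026, "y": -0.026, "z": 0, "rx": 0, "ry": 0, "rz": 0, "hand": 0}, {"x": -0.026, "y": -0.026, "z": 0, "rx": 0, "ry": 0, "rz": 0, "hand": 0}, {"x": -0.026, "y": -0.026, "z": 0, "rx": 0, "ry": 0, "rz": 0, "hand": 0}, {"x": -0.026, "y": -0.026, "z": 0, "rx": 0, "ry": 0, "rz": 0, "hand": 0}, {"x": -0.026, "y": -0.026, "z": 0, "rx": 0, "ry": 0, "rz": 0, "hand": 0}])

```text
time_s: 1.98
ee_pos: [0.3692, -0.0298, 0.2318]
orientation: [[0.413, -0.911, 0.002], [-0.911, -0.413, -0.001], [0.001, -0.001, -1.0]]
force: [0.7, -0.4, -0.2]
gripper_width: 0.0854
```

Call:
arm_command(targets=[{"x": -0.026, "y": -0.026, "z": 0, "rx": 0, "ry": 0, "rz": 0, "hand": 0}, {"x": -0.026, "y": -0.026, "z": 0, "rx": 0, "ry": 0, "rz": 0, "hand": 0}, {"x": -0.026, "y": -0.026, "z": 0, "rx": 0, "ry": 0, "rz": 0, "hand": 0}, {"x": -0.026, "y": -0.026, "z": 0, "rx": 0, "ry": 0, "rz": 0, "hand": 0}, {"x": -0.026, "y": -0.026, "z": 0, "rx": 0, "ry": 0, "rz": 0, "hand": 0}, {"x": -0.026, "y": -0.026, "z": 0, "rx": 0, "ry": 0, "rz": 0, "hand": 0}, {"x": -0.026, "y": -0.026, "z": 0, "rx": 0, "ry": 0, "rz": 0, "hand": 0}, {"x": 0, "y": 0, "z": 0, "rx": 0, "ry": 0, "rz": 0, "hand": 0}])

```text
time_s: 2.65
ee_pos: [0.4609, 0.2146, 0.2314]
orientation: [[0.418, -0.909, 0.002], [-0.909, -0.418, 0.003], [-0.002, -0.003, -1.0]]
force: [-0.2, -0.7, 0.5]
gripper_width: 0.0853
```

```bash
cat >> h.py <<'E'
def wcloud():
    s,im,d=grab('wrist');p=robot.camera_params('wrist');h,w=d.shape;f=h/2/np.radians(p['vfov']/2) if 0 else h/2/np.tan(np.radians(p['vfov'])/2)
    v,u=np.mgrid[:h,:w].astype(float);a,b=u-p['cx'],v-p['cy'];r=np.hypot(a,b)+1e-9;t=np.tan(np.minimum(r/f,1.5))
    P=np.stack([a/r*t*d,b/r*t*d,d],-1);M=np.array(p['mount']);P=P@M[:3,:3].T+M[:3,3]
    P=P@np.array(s['orientation']).T+s['ee_pos'];P[d<=0]=np.nan;return s,im,P
E
python3 - <<'E'
from h import *
go(.4854,.2768,.067,-65.58)
s,im,P=wcloud();cv2.imwrite('pics/w2.png',im)
z=P[...,2];m=(z>.08)&(z<.11);n,l,st,_=cv2.connectedComponentsWithStats(m.astype(np.uint8));m=l==1+np.argmax(st[1:,4])
q=P[m];r=cv2.minAreaRect((q[:,:2]*1000).astype(np.float32));print(len(q),np.median(q[:,2]),r, st[:4])
E
```

```text
t 2.65 p [0.4609 0.2146 0.2314] yaw -65.3 tilt [0.0017 0.0033] F [-0.2 -0.7  0.5] M [-0.01 -0.   -0.01] w 0.0853 j1,j6 [0.26 1.4 ]
shift now-axes [-0.0459 -0.0478  0.1646]
rz 0.0049 shift after-turn [-0.0465 -0.048   0.1644]
5841 0.09425140789903855 ((486.8201904296875, 279.7212219238281), (149.502197265625, 36.835330963134766), 24.119569778442383) [[     0      0    512    384 190314]
 [     0      0     18     47    425]
 [   185     55     41    154   5841]
 [   507    350      5      9     28]]
```

View pics/w2.png

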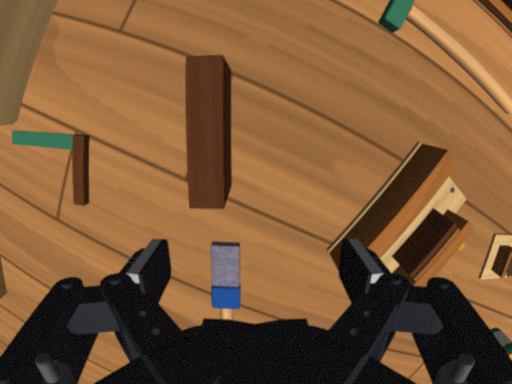

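The wrist picture shows the blank with its top centre at about (207,130) and nothing around it. The wrist and top-camera positions agree within 3 mm. I'll approach it now.

Call:
arm_command(targets=[{"x": -0.024, "y": -0.0245, "z": 0.01, "rx": 0, "ry": 0, "rz": 0.003, "hand": 0}, {"x": -0.0235, "y": -0.0245, "z": 0.01, "rx": 0, "ry": 0, "rz": 0, "hand": 0}, {"x": 0, "y": 0, "z": 0.035, "rx": 0, "ry": 0, "rz": 0, "hand": 0}, {"x": 0, "y": 0, "z": 0.035, "rx": 0, "ry": 0, "rz": 0, "hand": 0}, {"x": 0, "y": 0, "z": 0.01, "rx": 0, "ry": 0, "rz": 0, "hand": 0}, {"x": 0, "y": 0, "z": 0, "rx": 0, "ry": 0, "rz": 0, "hand": 0}, {"x": 0, "y": 0, "z": 0, "rx": 0, "ry": 0, "rz": 0, "hand": 0}])

```text
time_s: 3.28
ee_pos: [0.4845, 0.2719, 0.1317]
orientation: [[0.409, -0.912, -0.001], [-0.912, -0.409, -0.0], [0.0, 0.001, -1.0]]
force: [1.0, -1.0, 1.4]
gripper_width: 0.0852
```

```bash
python3 - <<'E'
from h import *
go(.486,.278,.067,-65.7)
E
```

```text
t 3.2833 p [0.4845 0.2719 0.1317] yaw -65.84 tilt [-0.0006 -0.0004] F [ 1.  -1.   1.4] M [-0.01  0.02  0.02] w 0.0852 j1,j6 [0.36 1.5 ]
shift now-axes [-0.005  -0.0039  0.0647]
rz -0.0025 shift after-turn [-0.005  -0.0039  0.0647]
```

Call:
arm_command(targets=[{"x": -0.005, "y": -0.004, "z": 0.02, "rx": 0, "ry": 0, "rz": 0, "hand": 0}, {"x": 0, "y": 0, "z": 0.0245, "rx": 0, "ry": 0, "rz": 0, "hand": 0}, {"x": 0, "y": 0, "z": 0.02, "rx": 0, "ry": 0, "rz": 0, "hand": 0}, {"x": 0, "y": 0, "z": 0, "rx": 0, "ry": 0, "rz": 0, "hand": 0}, {"x": 0, "y": 0, "z": 0, "rx": 0, "ry": 0, "rz": 0, "hand": 1}, {"x": 0, "y": 0, "z": 0, "rx": 0, "ry": 0, "rz": 0, "hand": 1}, {"x": 0, "y": 0, "z": 0, "rx": 0, "ry": 0, "rz": 0, "hand": 1}, {"x": 0, "y": 0, "z": 0, "rx": 0, "ry": 0, "rz": 0, "hand": 1}], grip_force=45)

```text
time_s: 3.95
ee_pos: [0.4878, 0.2796, 0.0691]
orientation: [[0.41, -0.912, 0.004], [-0.912, -0.41, 0.002], [0.0, -0.004, -1.0]]
force: [-0.2, -0.7, 0.4]
gripper_width: 0.0388
```

Call:
arm_command(targets=[{"x": 0, "y": 0, "z": 0, "rx": 0, "ry": 0, "rz": 0, "hand": 1}, {"x": 0, "y": 0, "z": 0, "rx": 0, "ry": 0, "rz": 0, "hand": 1}, {"x": 0, "y": 0, "z": 0, "rx": 0, "ry": 0, "rz": 0, "hand": 1}])

```text
time_s: 4.2
ee_pos: [0.4877, 0.2798, 0.0691]
orientation: [[0.41, -0.912, 0.004], [-0.912, -0.41, 0.002], [0.0, -0.004, -1.0]]
force: [0.1, 0.5, 6.2]
gripper_width: 0.0356
```

```bash
python3 - <<'E'
from h import *
go(.486,.278,.067,-65.7)
E
```

```text
t 4.2 p [0.4877 0.2798 0.0691] yaw -65.78 tilt [0.0037 0.0016] F [0.1 0.5 6.2] M [ 0.02  0.07 -0.03] w 0.0356 j1,j6 [0.37 1.51]
shift now-axes [0.0009 0.0023 0.0021]
rz -0.0013 shift after-turn [0.0009 0.0023 0.0021]
```

Call:
arm_command(targets=[{"x": 0, "y": 0, "z": -0.015, "rx": 0, "ry": 0, "rz": 0, "hand": 1}, {"x": 0.015, "y": 0, "z": -0.03, "rx": 0, "ry": 0, "rz": 0, "hand": 1}, {"x": 0.025, "y": 0.015, "z": -0.03, "rx": 0, "ry": 0, "rz": 0, "hand": 1}, {"x": 0.03, "y": 0.02, "z": -0.02, "rx": 0, "ry": 0, "rz": 0.1, "hand": 1}, {"x": 0.02, "y": 0.02, "z": -0.02, "rx": 0, "ry": 0, "rz": 0.1, "hand": 1}, {"x": 0, "y": 0, "z": 0, "rx": 0, "ry": 0, "rz": 0.1, "hand": 1}, {"x": 0, "y": 0, "z": 0, "rx": 0, "ry": 0, "rz": 0, "hand": 1}, {"x": 0, "y": 0, "z": 0, "rx": 0, "ry": 0, "rz": 0, "hand": 1}])

```text
time_s: 4.87
ee_pos: [0.4699, 0.1755, 0.1816]
orientation: [[0.124, -0.992, -0.0], [-0.992, -0.124, 0.0], [-0.0, 0.0, -1.0]]
force: [-0.4, -0.4, -2.8]
gripper_width: 0.035
```

```bash
python3 - <<'E'
from h import *
go(.4833,.0048,.20,-103.95)
s,im,P=wcloud();cv2.imwrite('pics/w3.png',im);np.save('w3.npy',P)
z=P[...,2]
o=np.array([.4785,-.0146]);a=np.radians(-13.95);X=np.array([np.cos(a),np.sin(a)]);Y=np.array([-X[1],X[0]])
D=P[...,:2]-o;jx,jy=D@X,D@Y
near=(abs(jx)<.13)&(abs(jy)<.11)
def rect(m,n):
    k,l,st,_=cv2.connectedComponentsWithStats(m.astype(np.uint8));m=l==1+np.argmax(st[1:,4]);q=P[m]
    r=cv2.minAreaRect((q[:,:2]*1000).astype(np.float32));print(n,len(q),np.median(q[:,2]).round(4),np.round(r[0],1),np.round(r[1],1),round(r[2],2))
rect(near&(z>.068)&(z<.08)&(jy>.025),'fence')
rect(near&(z>.006)&(z<.016),'bed')
rect(near&(z>.04)&(z<.085)&(jy<.02),'stop')
E
```

```text
t 4.8667 p [0.4699 0.1755 0.1816] yaw -82.85 tilt [-0.0002  0.0003] F [-0.4 -0.4 -2.8] M [ 0.08  0.03 -0.01] w 0.035 j1,j6 [0.18 1.63]
shift now-axes [ 0.171   0.008  -0.0185]
rz 0.3683 shift after-turn [ 0.1625 -0.0541 -0.0184]
fence 4737 0.0742 [492.2  38.1] [ 27.1 200. ] 75.64
bed 3325 0.0093 [471.4 -45. ] [ 62.6 200.2] 76.29
stop 4705 0.0642 [469.6 -51.6] [ 70.8 129.6] 76.85
```

View pics/w3.png

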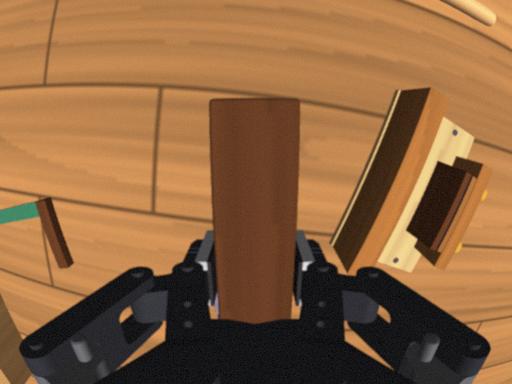

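Blank is held (top at (255,210)), carrying about 0.29 kg, and the jig is in clear view on the right. The wrist camera matched where the gripper actually closed, so I'll trust its jig position and keep clear of the fence.

Call:
arm_command(targets=[{"x": 0, "y": 0, "z": 0, "rx": 0, "ry": 0, "rz": 0.123, "hand": 1}, {"x": 0, "y": 0, "z": 0, "rx": 0, "ry": 0, "rz": 0.123, "hand": 1}, {"x": 0, "y": 0, "z": 0, "rx": 0, "ry": 0, "rz": 0.1225, "hand": 1}, {"x": 0.04, "y": -0.0135, "z": 0, "rx": 0, "ry": 0, "rz": 0, "hand": 1}, {"x": 0.04, "y": -0.0135, "z": 0, "rx": 0, "ry": 0, "rz": 0, "hand": 1}, {"x": 0.04, "y": -0.0135, "z": 0, "rx": 0, "ry": 0, "rz": 0, "hand": 1}, {"x": 0.04, "y": -0.0135, "z": 0, "rx": 0, "ry": 0, "rz": 0, "hand": 1}, {"x": 0, "y": 0, "z": 0.0, "rx": 0, "ry": 0, "rz": 0, "hand": 1}])

```text
time_s: 5.58
ee_pos: [0.4842, 0.0033, 0.1807]
orientation: [[-0.247, -0.969, -0.001], [-0.969, 0.247, -0.004], [0.005, -0.0, -1.0]]
force: [0.1, 0.4, -1.3]
gripper_width: 0.0351
```

Call:
arm_command(targets=[{"x": 0, "y": 0, "z": 0, "rx": 0, "ry": 0, "rz": 0, "hand": 1}, {"x": 0, "y": 0, "z": 0, "rx": 0, "ry": 0, "rz": 0, "hand": 1}])

```text
time_s: 5.75
ee_pos: [0.4831, 0.0102, 0.1805]
orientation: [[-0.242, -0.97, -0.002], [-0.97, 0.242, 0.001], [-0.001, 0.003, -1.0]]
force: [0.9, -0.2, -2.2]
gripper_width: 0.035
```

```bash
python3 - <<'E'
from h import *
go(.4837,.0047,.16,-104)
s,im,P=wcloud();cv2.imwrite('pics/w4.png',im);np.save('w4.npy',P)
z=P[...,2]
o=np.array([.4795,-.0123]);a=np.radians(-14);X=np.array([np.cos(a),np.sin(a)]);Y=np.array([-X[1],X[0]])
D=P[...,:2]-o;jx,jy=D@X,D@Y
near=(abs(jx)<.13)&(abs(jy)<.11)
def rect(m,n):
    k,l,st,_=cv2.connectedComponentsWithStats(m.astype(np.uint8));m=l==1+np.argmax(st[1:,4]);q=P[m]
    r=cv2.minAreaRect((q[:,:2]*1000).astype(np.float32));print(n,len(q),np.median(q[:,2]).round(4),np.round(r[0],1),np.round(r[1],1),round(r[2],2), 'jy',np.percentile(jy[m],[1,99]).round(4),'jx',np.percentile(jx[m],[1,99]).round(4))
rect(near&(z>.068)&(z<.08)&(jy>.025),'fence')
rect(near&(z>.006)&(z<.016),'bed')
rect(near&(z>.055)&(z<.085)&(jy<.02),'stop')
# blank bottom/side views: points above .09
m=(z>.09)&(z<.2)&(abs(jx)<.09)&(abs(jy)<.05);print(m.sum());rect(m&(z>.178)&(z<.2),'blanktop')
T=cloud('top',grab('top')[2]);z=T[...,2];P=T;D=T[...,:2]-o;jx,jy=D@X,D@Y
E
```

```text
t 5.75 p [0.4831 0.0102 0.1805] yaw -104.03 tilt [-0.0024  0.0012] F [ 0.9 -0.2 -2.2] M [-0.03 -0.01  0.01] w 0.035 j1,j6 [-0.16  1.66]
shift now-axes [ 0.0052 -0.002   0.0205]
rz -0.0005 shift after-turn [ 0.0052 -0.0019  0.0205]
fence 1233 0.0742 [522.9  30.4] [ 25.2 136.7] 75.4 jy [0.0391 0.0641] jx [-0.033   0.0997]
bed 2613 0.0093 [546.  -41.9] [103.2  58.3] 75.61 jy [-0.0626  0.0377] jx [0.0444 0.1001]
stop 3327 0.0641 [465.8 -69.8] [ 32. 130.] 76.0 jy [-0.0739 -0.0435] jx [-0.0621  0.0643]
372
blanktop 227 0.1939 [485.6 -16.3] [13.   3.1] 47.69 jy [-0.0082  0.0035] jx [0.0045 0.0095]
```

View pics/w4.png

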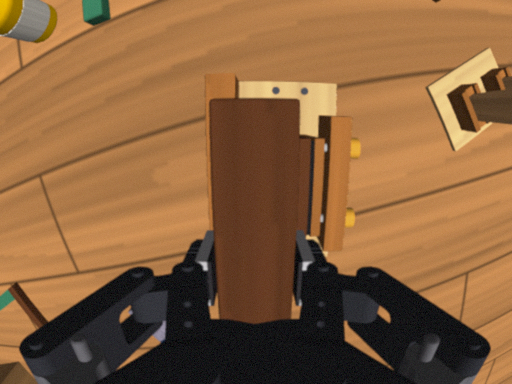

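View shows the held blank over the jig, with the fence to its left at (222,90) and stop and cheek at right, (320,170). Bed and fence now fit the jig model within about 1 mm. Next: shift 5 mm away from the fence and lower in stages.

Call:
arm_command(targets=[{"x": 0.0055, "y": -0.002, "z": 0, "rx": 0, "ry": 0, "rz": 0.002, "hand": 1}, {"x": 0, "y": 0, "z": 0.02, "rx": 0, "ry": 0, "rz": 0, "hand": 1}, {"x": 0, "y": 0, "z": 0.01, "rx": 0, "ry": 0, "rz": 0, "hand": 1}, {"x": 0, "y": 0, "z": 0.006, "rx": 0, "ry": 0, "rz": 0, "hand": 1}, {"x": 0, "y": 0, "z": 0.004, "rx": 0, "ry": 0, "rz": 0, "hand": 1}, {"x": 0, "y": 0, "z": 0.002, "rx": 0, "ry": 0, "rz": 0, "hand": 1}, {"x": 0, "y": 0, "z": 0, "rx": 0, "ry": 0, "rz": 0, "hand": 1}])

```text
time_s: 6.43
ee_pos: [0.484, 0.0039, 0.1394]
orientation: [[-0.245, -0.97, -0.001], [-0.97, 0.245, 0.0], [0.0, 0.001, -1.0]]
force: [-0.1, -0.1, -2.1]
gripper_width: 0.0351
```

```bash
python3 - <<'E'
from h import *
go(.4837,.0047,.08,-104.1)
E
```

```text
t 6.4333 p [0.484  0.0039 0.1394] yaw -104.16 tilt [-0.0007  0.0001] F [-0.1 -0.1 -2.1] M [-0.02  0.01 -0.01] w 0.0351 j1,j6 [-0.17  1.65]
shift now-axes [-0.0007  0.0004  0.0594]
rz -0.0011 shift after-turn [-0.0007  0.0005  0.0594]
```

Call:
arm_command(targets=[{"x": 0, "y": 0, "z": 0.01, "rx": 0, "ry": 0, "rz": 0, "hand": 1}, {"x": 0, "y": 0, "z": 0.012, "rx": 0, "ry": 0, "rz": 0, "hand": 1}, {"x": 0, "y": 0, "z": 0.012, "rx": 0, "ry": 0, "rz": 0, "hand": 1}, {"x": 0, "y": 0, "z": 0.01, "rx": 0, "ry": 0, "rz": 0, "hand": 1}, {"x": 0, "y": 0, "z": 0.006, "rx": 0, "ry": 0, "rz": 0, "hand": 1}, {"x": 0, "y": 0, "z": 0.003, "rx": 0, "ry": 0, "rz": 0, "hand": 1}, {"x": 0, "y": 0, "z": 0, "rx": 0, "ry": 0, "rz": 0, "hand": 1}])

```text
time_s: 7.02
ee_pos: [0.4837, 0.0037, 0.0859]
orientation: [[-0.245, -0.969, -0.001], [-0.969, 0.245, 0.0], [0.0, 0.001, -1.0]]
force: [-0.5, 0.6, -3.2]
gripper_width: 0.0352
```

Call:
arm_command(targets=[{"x": 0, "y": 0, "z": 0.0025, "rx": 0, "ry": 0, "rz": 0, "hand": 1}, {"x": 0, "y": 0, "z": 0.0025, "rx": 0, "ry": 0, "rz": 0, "hand": 1}, {"x": 0, "y": 0, "z": 0.001, "rx": 0, "ry": 0, "rz": 0, "hand": 1}, {"x": 0, "y": 0, "z": 0.0, "rx": 0, "ry": 0, "rz": 0, "hand": 1}])

```text
time_s: 7.35
ee_pos: [0.4842, 0.0037, 0.0807]
orientation: [[-0.245, -0.969, 0.0], [-0.969, 0.245, -0.0], [0.0, -0.0, -1.0]]
force: [-0.2, -0.4, -2.1]
gripper_width: 0.035
```

Call:
arm_command(targets=[{"x": 0, "y": 0, "z": 0.0015, "rx": 0, "ry": 0, "rz": 0, "hand": 1}, {"x": -0.0015, "y": 0, "z": 0, "rx": 0, "ry": 0, "rz": 0, "hand": 1}, {"x": -0.0015, "y": 0, "z": 0, "rx": 0, "ry": 0, "rz": 0, "hand": 1}, {"x": 0, "y": 0, "z": 0, "rx": 0, "ry": 0, "rz": 0, "hand": 1}])

```text
time_s: 7.68
ee_pos: [0.4851, 0.0069, 0.0793]
orientation: [[-0.245, -0.97, 0.0], [-0.97, 0.245, 0.0], [-0.0, -0.0, -1.0]]
force: [-0.5, 0.2, -2.2]
gripper_width: 0.0353
```

Call:
arm_command(targets=[{"x": -0.0005, "y": 0, "z": 0, "rx": 0, "ry": 0, "rz": 0, "hand": 1}, {"x": -0.0005, "y": 0, "z": 0, "rx": 0, "ry": 0, "rz": 0, "hand": 1}, {"x": 0, "y": 0, "z": 0, "rx": 0, "ry": 0, "rz": 0, "hand": 1}])

```text
time_s: 7.93
ee_pos: [0.4853, 0.0074, 0.0793]
orientation: [[-0.245, -0.97, 0.0], [-0.97, 0.245, -0.001], [0.001, -0.0, -1.0]]
force: [-1.5, -1.3, -1.4]
gripper_width: 0.0352
```

Call:
arm_command(targets=[{"x": -0.0005, "y": 0, "z": 0.0005, "rx": 0, "ry": 0, "rz": 0, "hand": 1}, {"x": -0.0005, "y": 0, "z": 0.0005, "rx": 0, "ry": 0, "rz": 0, "hand": 1}, {"x": 0, "y": 0, "z": 0, "rx": 0, "ry": 0, "rz": 0, "hand": 1}])

```text
time_s: 8.18
ee_pos: [0.4852, 0.0076, 0.0791]
orientation: [[-0.244, -0.97, -0.001], [-0.97, 0.244, -0.002], [0.002, 0.0, -1.0]]
force: [-4.0, -3.1, 6.8]
gripper_width: 0.0354
```

Contact on both the bed (+6.8 N) and the fence. Releasing and lifting off.

Call:
arm_command(targets=[{"x": 0, "y": 0, "z": 0, "rx": 0, "ry": 0, "rz": 0, "hand": 0}, {"x": 0, "y": 0, "z": 0, "rx": 0, "ry": 0, "rz": 0, "hand": 0}, {"x": 0, "y": 0, "z": 0, "rx": 0, "ry": 0, "rz": 0, "hand": 0}, {"x": 0, "y": 0, "z": -0.01, "rx": 0, "ry": 0, "rz": 0, "hand": 0}, {"x": 0, "y": 0, "z": -0.035, "rx": 0, "ry": 0, "rz": 0, "hand": 0}, {"x": 0, "y": 0, "z": -0.04, "rx": 0, "ry": 0, "rz": 0, "hand": 0}, {"x": 0, "y": 0, "z": -0.04, "rx": 0, "ry": 0, "rz": 0, "hand": 0}, {"x": 0, "y": 0, "z": -0.025, "rx": 0, "ry": 0, "rz": 0, "hand": 0}])

```text
time_s: 8.85
ee_pos: [0.4873, 0.0085, 0.2334]
orientation: [[-0.245, -0.97, 0.007], [-0.97, 0.245, -0.001], [-0.001, -0.007, -1.0]]
force: [1.2, 0.4, 1.2]
gripper_width: 0.0855
```

Call:
arm_command(targets=[{"x": 0, "y": 0.0, "z": -0.03, "rx": 0, "ry": 0, "rz": 0, "hand": 0}, {"x": 0, "y": 0.02, "z": -0.0, "rx": 0, "ry": 0, "rz": 0, "hand": 0}, {"x": 0, "y": 0.0, "z": 0, "rx": 0, "ry": 0, "rz": 0, "hand": 0}, {"x": 0, "y": 0.0, "z": 0, "rx": 0, "ry": 0, "rz": 0, "hand": 0}])

```text
time_s: 9.18
ee_pos: [0.4658, 0.0137, 0.2587]
orientation: [[-0.245, -0.97, 0.001], [-0.97, 0.245, 0.0], [-0.0, -0.001, -1.0]]
force: [0.6, -0.1, -0.3]
gripper_width: 0.0855
```

```bash
python3 - <<'E'
from h import *
go(.513,-.275,.27,19.5)
s,im,P=wcloud();cv2.imwrite('pics/w5.png',im);np.save('w5.npy',P)
z=P[...,2]
o=np.array([.4795,-.0123]);a=np.radians(-14.1);X=np.array([np.cos(a),np.sin(a)]);Y=np.array([-X[1],X[0]])
D=P[...,:2]-o;jx,jy=D@X,D@Y
near=(abs(jx)<.13)&(abs(jy)<.11)
def rect(m,n):
    k,l,st,_=cv2.connectedComponentsWithStats(m.astype(np.uint8));m=l==1+np.argmax(st[1:,4]);q=P[m]
    r=cv2.minAreaRect((q[:,:2]*1000).astype(np.float32));print(n,len(q),np.median(q[:,2]).round(4),np.round(r[0],1),np.round(r[1],1),round(r[2],2), 'jy',np.percentile(jy[m],[1,99]).round(4),'jx',np.percentile(jx[m],[1,99]).round(4))
rect(near&(z>.068)&(z<.08)&(jy>.03),'fence')
rect(near&(z>.006)&(z<.016),'bed')
rect(near&(z>.09)&(z<.12),'blanktop')
m=near&(abs(jx)<.035)
for z0 in np.arange(.03,.08,.006):
    q=m&(abs(z-z0)<.003)&(jy<.0)&(jy>-.03)
    if q.sum()>8: print('stop z',round(z0,3),q.sum(),np.median(jy[q]).round(4))
q=m&(z>.0725)&(z<.08)&(jy<.0)&(jy>-.05);print('stoptop',q.sum(),np.percentile(jy[q],[1,50,99]).round(4))
E
```

```text
t 9.1833 p [0.4658 0.0137 0.2587] yaw -104.17 tilt [0.0014 0.    ] F [ 0.6 -0.1 -0.3] M [-0.02 -0.03  0.02] w 0.0855 j1,j6 [-0.16  1.66]
shift now-axes [ 0.2683 -0.1164 -0.0112]
rz -2.1585 shift after-turn [-0.0519  0.2879 -0.0113]
fence 3627 0.0743 [493.   37.8] [ 24.8 199.5] 75.95 jy [0.0406 0.0638] jx [-0.0968  0.0983]
bed 3297 0.0093 [476.4 -25.3] [102.  200.3] 76.75 jy [-0.0628  0.0354] jx [-0.0983  0.0997]
blanktop 5050 0.1043 [484.2   8.1] [ 36.8 148.8] 75.94 jy [0.0034 0.0385] jx [-0.073   0.0728]
stop z 0.03 46 -0.0061
stop z 0.036 72 -0.007
stop z 0.042 76 -0.0081
stop z 0.048 89 -0.0095
stop z 0.054 80 -0.0105
stop z 0.06 85 -0.0116
stop z 0.066 97 -0.0128
stop z 0.072 794 -0.0225
stop z 0.078 130 -0.0166
stoptop 770 [-0.0333 -0.0209 -0.0138]
```

View pics/w5.png

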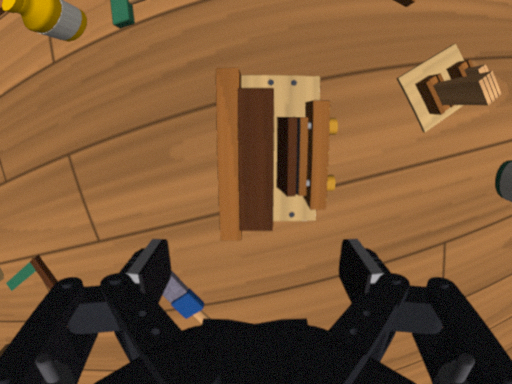

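Blank stands against the fence (dark bar at (255,160)); gap and stop at (290,155); the wedge in its rack at (470,90). The measured gap is about 13.2 mm at z=54, so the stop is some 2 mm further out and the thin end should jam at about z=23. Next: the wedge.

Call:
arm_command(targets=[{"x": 0.037, "y": -0.018, "z": -0.0015, "rx": 0, "ry": 0, "rz": 0, "hand": 0}, {"x": 0.037, "y": -0.018, "z": -0.0015, "rx": 0, "ry": 0, "rz": 0, "hand": 0}, {"x": 0.037, "y": -0.018, "z": -0.0015, "rx": 0, "ry": 0, "rz": 0, "hand": 0}, {"x": 0.037, "y": -0.018, "z": -0.0015, "rx": 0, "ry": 0, "rz": 0, "hand": 0}, {"x": 0.037, "y": -0.018, "z": -0.0015, "rx": 0, "ry": 0, "rz": 0, "hand": 0}, {"x": 0.037, "y": -0.018, "z": -0.0015, "rx": 0, "ry": 0, "rz": 0, "hand": 0}, {"x": 0.037, "y": -0.018, "z": -0.0015, "rx": 0, "ry": 0, "rz": 0, "hand": 0}, {"x": 0.037, "y": -0.018, "z": -0.0015, "rx": 0, "ry": 0, "rz": 0, "hand": 0}])

```text
time_s: 9.9
ee_pos: [0.5329, -0.3109, 0.268]
orientation: [[-0.246, -0.969, -0.002], [-0.969, 0.246, 0.002], [-0.001, 0.003, -1.0]]
force: [1.6, 0.9, -0.4]
gripper_width: 0.0851
```

Call:
arm_command(targets=[{"x": 0.037, "y": -0.018, "z": 0, "rx": 0, "ry": 0, "rz": -0.12, "hand": 0}, {"x": 0, "y": 0, "z": 0, "rx": 0, "ry": 0, "rz": -0.12, "hand": 0}, {"x": 0, "y": 0, "z": 0, "rx": 0, "ry": 0, "rz": -0.12, "hand": 0}, {"x": 0, "y": 0, "z": 0, "rx": 0, "ry": 0, "rz": -0.12, "hand": 0}, {"x": 0, "y": 0, "z": 0, "rx": 0, "ry": 0, "rz": -0.12, "hand": 0}, {"x": 0, "y": 0, "z": 0, "rx": 0, "ry": 0, "rz": -0.12, "hand": 0}, {"x": 0, "y": 0, "z": 0, "rx": 0, "ry": 0, "rz": -0.12, "hand": 0}, {"x": 0, "y": 0, "z": 0, "rx": 0, "ry": 0, "rz": -0.12, "hand": 0}])

```text
time_s: 10.57
ee_pos: [0.5412, -0.3491, 0.2677]
orientation: [[0.658, -0.753, -0.003], [-0.753, -0.658, 0.002], [-0.004, 0.0, -1.0]]
force: [-0.2, 0.6, -0.5]
gripper_width: 0.0857
```

Call:
arm_command(targets=[{"x": 0, "y": 0, "z": 0, "rx": 0, "ry": 0, "rz": -0.12, "hand": 0}, {"x": 0, "y": 0, "z": 0, "rx": 0, "ry": 0, "rz": -0.12, "hand": 0}, {"x": 0, "y": 0, "z": 0, "rx": 0, "ry": 0, "rz": -0.12, "hand": 0}, {"x": 0, "y": 0, "z": 0, "rx": 0, "ry": 0, "rz": -0.12, "hand": 0}, {"x": 0, "y": 0, "z": 0, "rx": 0, "ry": 0, "rz": -0.12, "hand": 0}, {"x": 0, "y": 0, "z": 0, "rx": 0, "ry": 0, "rz": -0.12, "hand": 0}, {"x": 0, "y": 0, "z": 0, "rx": 0, "ry": 0, "rz": -0.12, "hand": 0}, {"x": 0, "y": 0, "z": 0, "rx": 0, "ry": 0, "rz": -0.12, "hand": 0}])

```text
time_s: 11.23
ee_pos: [0.5412, -0.3491, 0.2677]
orientation: [[0.994, 0.107, -0.003], [0.107, -0.994, 0.002], [-0.002, -0.003, -1.0]]
force: [-0.1, -0.0, 0.4]
gripper_width: 0.0854
```

Call:
arm_command(targets=[{"x": 0, "y": 0, "z": 0, "rx": 0, "ry": 0, "rz": -0.12, "hand": 0}, {"x": 0, "y": 0, "z": 0, "rx": 0, "ry": 0, "rz": -0.12, "hand": 0}, {"x": 0, "y": 0, "z": 0, "rx": 0, "ry": 0, "rz": 0, "hand": 0}, {"x": 0, "y": 0, "z": 0, "rx": 0, "ry": 0, "rz": 0, "hand": 0}])

```text
time_s: 11.57
ee_pos: [0.5412, -0.3491, 0.2684]
orientation: [[0.943, 0.332, -0.002], [0.332, -0.943, 0.002], [-0.001, -0.002, -1.0]]
force: [1.1, 0.5, 0.2]
gripper_width: 0.0855
```

```bash
cat > wm.py <<'E'
from h import *
import sys
def wedge(P,c,yaw,zt):
    # prints top-face rect and slope/side planes
    z=P[...,2];m=(np.hypot(P[...,0]-c[0],P[...,1]-c[1])<.05)&(z>zt-.004)&(z<zt+.006)
    k,l,st,_=cv2.connectedComponentsWithStats(m.astype(np.uint8));m=l==1+np.argmax(st[1:,4]);q=P[m]
    r=cv2.minAreaRect((q[:,:2]*1000).astype(np.float32));print('top',len(q),np.median(q[:,2]).round(4),np.round(r[0],1),np.round(r[1],1),round(r[2],2))
    a=np.radians(yaw);X=np.array([np.cos(a),np.sin(a)]);Y=np.array([-X[1],X[0]])
    D=P[...,:2]-np.array(c);x,y=D@X,D@Y
    for z0 in np.arange(zt-.084,zt-.004,.01):
        s=(abs(x)<.011)&(abs(y)<.04)&(abs(z-z0)<.005)
        t=(abs(y)<.03)&(abs(x)<.02)&(abs(z-z0)<.005)
        if s.sum()>10: print(round(z0,3),s.sum(),'y',np.percentile(y[s],[10,50,90]).round(4),'x',np.percentile(x[t],[2,98]).round(4))
E
python3 - <<'E'
from wm import *
go(.513,-.275,.27,19.5)
s,im,P=wcloud();cv2.imwrite('pics/w6.png',im);np.save('w6.npy',P)
wedge(P,(.5135,-.275),19.5,.132)
z=P[...,2];near=(np.hypot(P[...,0]-.5185,P[...,1]+.29)<.09)&(z>.0045)&(z<.013);q=P[near]
print(cv2.minAreaRect((q[:,:2]*1000).astype(np.float32)))
E
```

```text
t 11.5667 p [ 0.5412 -0.3491  0.2684] yaw 19.38 tilt [-0.002   0.0018] F [1.1 0.5 0.2] M [0.01 0.06 0.07] w 0.0855 j1,j6 [-0.71 -1.05]
shift now-axes [-0.002  -0.0792 -0.0015]
rz -0.002 shift after-turn [-0.0019 -0.0792 -0.0016]
top 243 0.1294 [ 519.1 -285.4] [30.   6.7] 19.31
((520.3203125, -288.929443359375), (90.90087127685547, 129.09429931640625), 19.436025619506836)
```

View pics/w6.png

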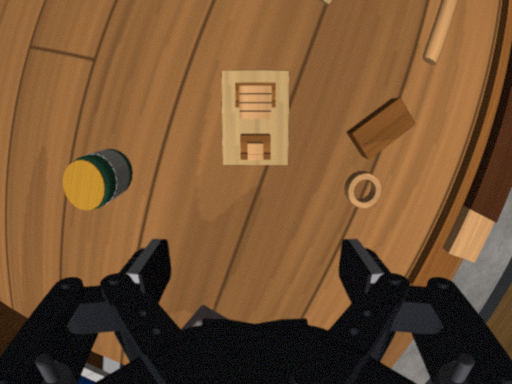

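The picture looks straight down on the rack, with the wedge top at about (255,98) and the small wedge at (255,150). The wedge is square to the tool. My depth band cut its top face into pieces, so I'll widen it.

```bash
python3 - <<'E'
from h import *
P=np.load('w6.npy');z=P[...,2]
o=np.array([.5203,-.2889]);a=np.radians(19.4);X=np.array([np.cos(a),np.sin(a)]);Y=np.array([-X[1],X[0]])
x,y=(P[...,:2]-o)@X,(P[...,:2]-o)@Y
m=(abs(x)<.03)&(abs(y-.02)<.035)&(z>.11)
print(m.sum(),np.percentile(z[m],[2,25,50,75,98]).round(4),'x',np.percentile(x[m],[1,99]).round(4),'y',np.percentile(y[m],[1,99]).round(4))
q=P[m];print(cv2.minAreaRect((q[:,:2]*1000).astype(np.float32)))
A=np.c_[x[m],y[m],np.ones(m.sum())];print('top plane slope x,y',np.linalg.lstsq(A,z[m],rcond=None)[0].round(4))
m=(abs(x)<.03)&(abs(y-.02)<.04)&(z>.05)&(z<.115);print('mid',m.sum(),np.percentile(y[m],[5,50,95]) if m.any() else '')
m=(abs(x)<.04)&(y>-.02)&(y<.065)&(z>.03)&(z<.045);print('wall',m.sum(),np.percentile(x[m],[1,99]).round(4),np.percentile(y[m],[1,99]).round(4))
E
```

```text
1048 [0.1236 0.1292 0.1303 0.1311 0.1325] x [-0.0149  0.0148] y [0.0003 0.0305]
((515.2142333984375, -274.32476806640625), (30.30171775817871, 30.3061580657959), 19.225919723510742)
top plane slope x,y [0.0038 0.0608 0.1288]
mid 0 
wall 339 [-0.0247  0.0247] [0.0143 0.0445]
```

Call:
arm_command(targets=[{"x": 0, "y": -0.04, "z": 0, "rx": 0, "ry": 0, "rz": 0, "hand": 0}, {"x": 0, "y": -0.04, "z": 0.01, "rx": 0, "ry": 0, "rz": 0, "hand": 0}, {"x": 0, "y": 0, "z": 0.035, "rx": 0, "ry": 0, "rz": 0, "hand": 0}, {"x": 0, "y": 0, "z": 0.035, "rx": 0, "ry": 0, "rz": 0, "hand": 0}, {"x": 0, "y": 0, "z": 0.035, "rx": 0, "ry": 0, "rz": 0, "hand": 0}, {"x": 0, "y": 0, "z": 0.03, "rx": 0, "ry": 0, "rz": 0, "hand": 0}, {"x": 0, "y": 0, "z": 0, "rx": 0, "ry": 0, "rz": 0, "hand": 0}, {"x": 0, "y": 0, "z": 0, "rx": 0, "ry": 0, "rz": 0, "hand": 0}])

```text
time_s: 12.28
ee_pos: [0.5132, -0.2727, 0.1231]
orientation: [[0.943, 0.334, -0.004], [0.334, -0.943, 0.003], [-0.003, -0.004, -1.0]]
force: [0.9, -0.7, 1.1]
gripper_width: 0.0856
```

```bash
python3 - <<'E'
from h import *
go(.5149,-.2734,.093,19.4)
E
```

```text
t 12.2833 p [ 0.5132 -0.2727  0.1231] yaw 19.49 tilt [-0.0043  0.0031] F [ 0.9 -0.7  1.1] M [-0.09  0.01  0.03] w 0.0856 j1,j6 [-0.64 -0.98]
shift now-axes [0.0014 0.0013 0.0301]
rz 0.0015 shift after-turn [0.0013 0.0012 0.0301]
```

Call:
arm_command(targets=[{"x": 0.0013, "y": 0.001, "z": 0.02, "rx": 0, "ry": 0, "rz": 0, "hand": 0}, {"x": 0, "y": 0, "z": 0.01, "rx": 0, "ry": 0, "rz": 0, "hand": 0}, {"x": 0, "y": 0, "z": 0, "rx": 0, "ry": 0, "rz": 0, "hand": 1}, {"x": 0, "y": 0, "z": 0, "rx": 0, "ry": 0, "rz": 0, "hand": 1}, {"x": 0, "y": 0, "z": 0, "rx": 0, "ry": 0, "rz": 0, "hand": 1}, {"x": 0, "y": 0, "z": 0, "rx": 0, "ry": 0, "rz": 0, "hand": 1}, {"x": 0, "y": 0, "z": 0, "rx": 0, "ry": 0, "rz": 0, "hand": 1}, {"x": 0, "y": 0, "z": 0, "rx": 0, "ry": 0, "rz": 0, "hand": 1}], grip_force=45)

```text
time_s: 12.95
ee_pos: [0.5169, -0.2749, 0.0966]
orientation: [[0.942, 0.335, 0.002], [0.335, -0.942, -0.002], [0.001, 0.002, -1.0]]
force: [-0.1, -0.3, 4.2]
gripper_width: 0.0298
```

Call:
arm_command(targets=[{"x": 0, "y": 0, "z": 0, "rx": 0, "ry": 0, "rz": 0, "hand": 1}, {"x": 0, "y": 0, "z": -0.01, "rx": 0, "ry": 0, "rz": 0, "hand": 1}, {"x": 0, "y": 0, "z": -0.03, "rx": 0, "ry": 0, "rz": 0, "hand": 1}, {"x": 0, "y": 0, "z": -0.04, "rx": 0, "ry": 0, "rz": 0, "hand": 1}, {"x": 0, "y": 0, "z": -0.04, "rx": 0, "ry": 0, "rz": 0, "hand": 1}, {"x": 0, "y": 0, "z": -0.03, "rx": 0, "ry": 0, "rz": 0, "hand": 1}, {"x": 0, "y": 0, "z": 0, "rx": 0, "ry": 0, "rz": 0, "hand": 1}])

```text
time_s: 13.53
ee_pos: [0.5199, -0.2767, 0.2546]
orientation: [[0.942, 0.335, 0.013], [0.335, -0.942, -0.009], [0.009, 0.013, -1.0]]
force: [0.5, -1.0, 0.2]
gripper_width: 0.0297
```

```bash
python3 - <<'E'
from h import *
a=np.radians(-14.08);X=np.array([np.cos(a),np.sin(a)]);Y=np.array([-X[1],X[0]]);o=np.array([.4797,-.0116])
g=o+Y*-.010
print(g);go(g[0],g[1],.22,-14.1)
E
```

```text
[ 0.47726724 -0.02129957]
t 13.5333 p [ 0.5199 -0.2767  0.2546] yaw 19.58 tilt [ 0.0127 -0.0091] F [ 0.5 -1.   0.2] M [-0.09 -0.01 -0.02] w 0.0297 j1,j6 [-0.64 -0.98]
shift now-axes [ 0.0451 -0.2554  0.0317]
rz 0.5878 shift after-turn [-0.1036 -0.2374  0.0346]
```

Call:
arm_command(targets=[{"x": 0, "y": 0, "z": 0, "rx": 0, "ry": 0, "rz": 0.1176, "hand": 1}, {"x": 0, "y": 0, "z": 0, "rx": 0, "ry": 0, "rz": 0.1176, "hand": 1}, {"x": 0, "y": 0, "z": 0, "rx": 0, "ry": 0, "rz": 0.1176, "hand": 1}, {"x": 0, "y": 0, "z": 0, "rx": 0, "ry": 0, "rz": 0.1176, "hand": 1}, {"x": 0, "y": 0, "z": 0, "rx": 0, "ry": 0, "rz": 0.1176, "hand": 1}, {"x": -0.02, "y": -0.034, "z": 0, "rx": 0, "ry": 0, "rz": 0, "hand": 1}, {"x": -0.02, "y": -0.034, "z": 0, "rx": 0, "ry": 0, "rz": 0, "hand": 1}, {"x": -0.02, "y": -0.034, "z": 0, "rx": 0, "ry": 0, "rz": 0, "hand": 1}])

```text
time_s: 14.2
ee_pos: [0.4817, -0.1595, 0.2441]
orientation: [[0.969, -0.246, -0.002], [-0.246, -0.969, 0.002], [-0.002, -0.001, -1.0]]
force: [0.7, 0.8, -0.7]
gripper_width: 0.0297
```

Call:
arm_command(targets=[{"x": -0.02, "y": -0.034, "z": 0.01, "rx": 0, "ry": 0, "rz": 0, "hand": 1}, {"x": -0.015, "y": -0.034, "z": 0.01, "rx": 0, "ry": 0, "rz": 0, "hand": 1}, {"x": -0.0086, "y": -0.034, "z": 0, "rx": 0, "ry": 0, "rz": 0, "hand": 1}, {"x": 0, "y": -0.033, "z": 0, "rx": 0, "ry": 0, "rz": 0, "hand": 1}, {"x": 0, "y": 0, "z": 0, "rx": 0, "ry": 0, "rz": 0, "hand": 1}, {"x": 0, "y": 0, "z": 0, "rx": 0, "ry": 0, "rz": 0, "hand": 1}, {"x": 0, "y": 0, "z": 0, "rx": 0, "ry": 0, "rz": 0, "hand": 1}])

```text
time_s: 14.78
ee_pos: [0.4733, -0.0193, 0.2249]
orientation: [[0.97, -0.243, -0.001], [-0.243, -0.97, -0.0], [-0.001, 0.001, -1.0]]
force: [0.2, -0.0, -0.6]
gripper_width: 0.0294
```

```bash
cat > g.py <<'E'
from h import *
a=np.radians(-14.08);X=np.array([np.cos(a),np.sin(a)]);Y=np.array([-X[1],X[0]]);o=np.array([.4797,-.0116])
def look(tag,zr):
    # wedge in side view, in jig coords relative to blank/stop seen by same camera
    s,im,d=grab('side');P=cloud('side',d);cv2.imwrite(f'pics/{tag}.png',cv2.resize(im[100:330,130:400],None,fx=2.9,fy=2.6))
    np.save(tag+'.npy',P)
    jx,jy,z=(P[...,:2]-o)@X,(P[...,:2]-o)@Y,P[...,2]
    r=robot.outline_of('side','wedge_center');print([(q['p'],q['uv']) for q in r[:2]])
    if r:
        w=r[0]['mask']&np.isfinite(z);print('n',w.sum(),'z',np.percentile(z[w],[1,99]).round(4),'x',np.percentile(jx[w],[1,50,99]).round(4))
        w2=w&(z>zr[0])&(z<zr[1])
        A=np.c_[z[w2],jx[w2],np.ones(w2.sum())];
        b=jy[w2];k=np.ones(len(b),bool)
        for _ in range(4):
            c=np.linalg.lstsq(A[k],b[k],rcond=None)[0];e=b-A@c;k=abs(e)<.003
        print('slope dy/dz, dy/dx, y at z mid,x=0',c[:2].round(4),(c[0]*np.mean(zr)+c[2]).round(4),k.sum(),len(b))
        for z0 in np.arange(zr[0],zr[1],.015):
            t=w&(abs(z-z0)<.006);print(round(z0,3),t.sum(),'x',np.percentile(jx[t],[3,97]).round(4) if t.sum()>5 else '')
    t=(abs(jx)<.06)&(abs(z-.095)<.007)&(abs(jy)<.02);print('blank face',t.sum(),np.median(jy[t]).round(4) if t.any() else '')
    t=(abs(z-.107)<.006)&(abs(jx)<.1)&(jy>-.005)&(jy<.045);print('blank top',t.sum(),np.percentile(jy[t],[2,98]).round(4) if t.any() else '')
    t=(z>.072)&(z<.082)&(abs(jx)<.04)&(jy>-.04)&(jy<-.0);print('stop top',t.sum(),np.percentile(jy[t],[2,98]).round(4) if t.any() else '')
E
python3 - <<'E'
from g import *
go(.4773,-.0213,.22,-14.1);look('s1',(.155,.25))
s,im,P=wcloud();z=P[...,2]
jx,jy=(P[...,:2]-o)@X,(P[...,:2]-o)@Y
m=(z>.24)&(z<.29)&(abs(jx)<.03)&(abs(jy+.01)<.04);print('wrist top',m.sum(),np.percentile(z[m],[5,50,95]).round(4),np.percentile(jx[m],[2,98]).round(4),np.percentile(jy[m],[2,98]).round(4))
E
```

```text
t 14.7833 p [ 0.4733 -0.0193  0.2249] yaw -14.08 tilt [-0.0007 -0.0005] F [ 0.2 -0.  -0.6] M [-0.01 -0.07 -0.03] w 0.0294 j1,j6 [-0.22  0.02]
shift now-axes [0.0044 0.001  0.0049]
rz 0.0003 shift after-turn [0.0044 0.001  0.0049]
[(0.75, [247.3, 163.2])]
n 1058 z [2.000e-04 2.608e-01] x [-0.08   -0.0045  0.0104]
slope dy/dz, dy/dx, y at z mid,x=0 [-0.2159  0.0005] -0.0123 632 673
0.155 72 x [-0.0191  0.0101]
0.17 78 x [-0.0195  0.0102]
0.185 87 x [-0.0184  0.0103]
0.2 90 x [-0.0186  0.0104]
0.215 90 x [-0.0191  0.0103]
0.23 86 x [-0.0192  0.0084]
0.245 95 x [-0.0195  0.0092]
blank face 326 0.0016
blank top 961 [0.0007 0.0365]
stop top 323 [-0.0382 -0.0153]
wrist top 9067 [0.2453 0.2592 0.2797] [-0.0281  0.0286] [-0.0222  0.008 ]
```

View pics/s1.png

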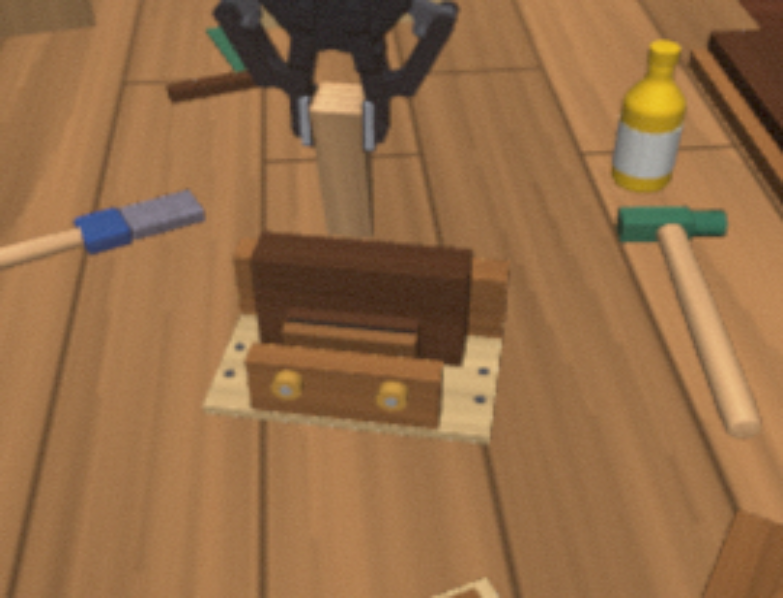

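The view shows the wedge held upright between the fingers at (340,160), just behind and above the blank. It is 29 mm across, with x centre about -4.5 mm. I'll check the camera's vertical bias on a known upright face before correcting the lean.

```bash
python3 - <<'E'
from h import *
S=np.load('side.npy');m=np.load('m_side_blank_center.npy')
a=np.radians(24.3);X=np.array([np.cos(a),np.sin(a)]);Y=np.array([-X[1],X[0]])
def fit(P,X,Y,o,m,zr,xr,yr,n):
    x,y,z=(P[...,:2]-o)@X,(P[...,:2]-o)@Y,P[...,2]
    w=m&(z>zr[0])&(z<zr[1])&(abs(x)<xr)&(y>yr[0])&(y<yr[1]);A=np.c_[z[w],x[w],np.ones(w.sum())];b=y[w];k=np.ones(len(b),bool)
    for _ in range(5): c=np.linalg.lstsq(A[k],b[k],rcond=None)[0];k=abs(b-A@c)<.002
    print(n,c.round(4),k.sum(),len(b))
T=np.ones(m.shape,bool)
fit(S,X,Y,np.array([.4868,.279]),m,(.012,.088),.06,(-.03,.0),'blank face (vertical)')
from g import X,Y,o
fit(S,X,Y,o,T,(.012,.07),.08,(.02,.045),'fence face initial')
P=np.load('s1.npy')
fit(P,X,Y,o,T,(.083,.102),.06,(-.005,.01),'blank face in jig')
W=np.load('w5.npy');fit(W,X,Y,o,T,(.03,.07),.035,(-.025,.0),'stop, wrist')
fit(S,X,Y,o,T,(.035,.073),.035,(-.025,.0),'stop side')
E
```

```text
blank face (vertical) [-0.0038  0.0016 -0.017 ] 874 1010
fence face initial [-0.0028  0.0029  0.0379] 1222 1281
blank face in jig [0.0062 0.0046 0.001 ] 417 432
stop, wrist [-0.1936  0.0039 -0.0008] 554 554
stop side [ 0.4131 -0.0481 -0.0535] 6 7
```

Call:
arm_command(targets=[{"x": 0.0045, "y": 0.0095, "z": 0, "rx": -0.012, "ry": 0, "rz": 0, "hand": 1}, {"x": 0, "y": 0, "z": 0.01, "rx": 0, "ry": 0, "rz": 0, "hand": 1}, {"x": 0, "y": 0, "z": 0.015, "rx": 0, "ry": 0, "rz": 0, "hand": 1}, {"x": 0, "y": 0, "z": 0.015, "rx": 0, "ry": 0, "rz": 0, "hand": 1}, {"x": 0, "y": 0, "z": 0.01, "rx": 0, "ry": 0, "rz": 0, "hand": 1}, {"x": 0, "y": 0, "z": 0, "rx": 0, "ry": 0, "rz": 0, "hand": 1}, {"x": 0, "y": 0, "z": 0, "rx": 0, "ry": 0, "rz": 0, "hand": 1}])

```text
time_s: 15.52
ee_pos: [0.4749, -0.0303, 0.1743]
orientation: [[0.97, -0.245, -0.005], [-0.245, -0.97, -0.011], [-0.002, 0.012, -1.0]]
force: [0.5, 0.4, -0.2]
gripper_width: 0.0295
```

```bash
python3 - <<'E'
from g import *
go(*(o+Y*-.02),.14,-14.1);look('s2',(.11,.2))
E
```

```text
t 15.5167 p [ 0.4749 -0.0303  0.1743] yaw -14.17 tilt [-0.005  -0.0112] F [ 0.5  0.4 -0.2] M [-0.05  0.03 -0.02] w 0.0295 j1,j6 [-0.24  0.01]
shift now-axes [0.0002 0.0003 0.0343]
rz -0.0012 shift after-turn [0.0001 0.0007 0.0343]
[(0.95, [250.2, 186.6])]
n 912 z [0.085  0.2101] x [-0.0184 -0.0002  0.0144]
slope dy/dz, dy/dx, y at z mid,x=0 [-0.2022 -0.0027] -0.0235 515 540
0.11 61 x [-0.0149  0.0143]
0.125 70 x [-0.0148  0.0142]
0.14 76 x [-0.0141  0.0144]
0.155 75 x [-0.0147  0.0143]
0.17 70 x [-0.015   0.0137]
0.185 77 x [-0.0139  0.013 ]
0.2 80 x [-0.014   0.0135]
blank face 305 0.0012
blank top 747 [0.0006 0.0359]
stop top 337 [-0.0377 -0.0115]
```

View pics/s2.png

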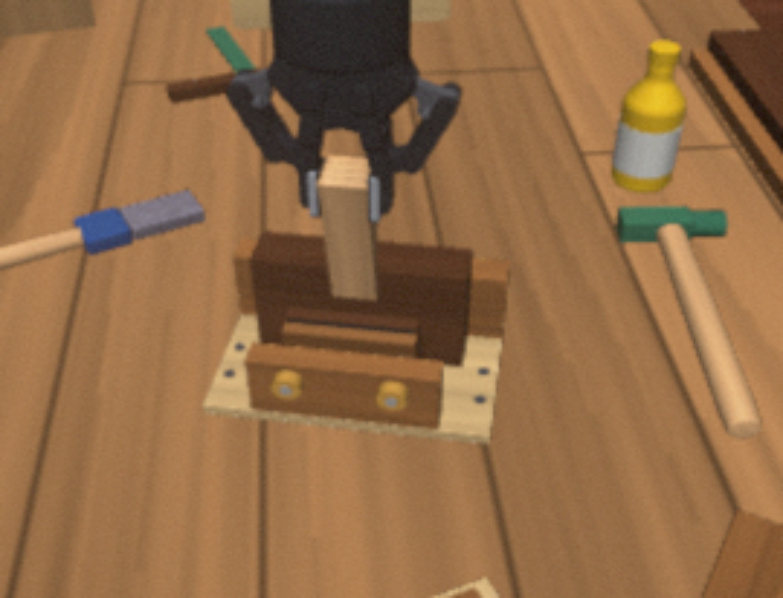

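Wedge is vertical now (slope -0.202), x centred, its thin end at z=85 mm in front of the blank face, at pixel (355,297). About 3.7 mm clear of the blank. Lowering into the gap.

Call:
arm_command(targets=[{"x": 0, "y": -0.0018, "z": 0.01, "rx": 0, "ry": 0, "rz": 0, "hand": 1}, {"x": 0, "y": 0, "z": 0.01, "rx": 0, "ry": 0, "rz": 0, "hand": 1}, {"x": 0, "y": 0, "z": 0.01, "rx": 0, "ry": 0, "rz": 0, "hand": 1}, {"x": 0, "y": 0, "z": 0.003, "rx": 0, "ry": 0, "rz": 0, "hand": 1}, {"x": 0, "y": 0, "z": 0, "rx": 0, "ry": 0, "rz": 0, "hand": 1}, {"x": 0, "y": 0, "z": 0, "rx": 0, "ry": 0, "rz": 0, "hand": 1}])

```text
time_s: 16.12
ee_pos: [0.4755, -0.0285, 0.1416]
orientation: [[0.97, -0.244, -0.004], [-0.244, -0.97, -0.011], [-0.001, 0.012, -1.0]]
force: [0.2, -0.4, -0.8]
gripper_width: 0.0295
```

Call:
arm_command(targets=[{"x": 0, "y": -0.001, "z": 0.002, "rx": 0, "ry": 0, "rz": 0, "hand": 1}, {"x": 0, "y": -0.001, "z": 0.002, "rx": 0, "ry": 0, "rz": 0, "hand": 1}, {"x": 0, "y": 0, "z": 0.002, "rx": 0, "ry": 0, "rz": 0, "hand": 1}, {"x": 0, "y": 0, "z": 0.002, "rx": 0, "ry": 0, "rz": 0, "hand": 1}, {"x": 0, "y": 0, "z": 0, "rx": 0, "ry": 0, "rz": 0, "hand": 1}])

```text
time_s: 16.53
ee_pos: [0.4761, -0.0268, 0.1338]
orientation: [[0.97, -0.244, -0.003], [-0.244, -0.97, -0.012], [-0.0, 0.012, -1.0]]
force: [-0.7, -0.8, -1.2]
gripper_width: 0.0295
```

Call:
arm_command(targets=[{"x": 0, "y": -0.0005, "z": 0.002, "rx": 0, "ry": 0, "rz": 0, "hand": 1}, {"x": 0, "y": 0, "z": 0.002, "rx": 0, "ry": 0, "rz": 0, "hand": 1}, {"x": 0, "y": 0, "z": 0.002, "rx": 0, "ry": 0, "rz": 0, "hand": 1}, {"x": 0, "y": 0, "z": 0.001, "rx": 0, "ry": 0, "rz": 0, "hand": 1}, {"x": 0, "y": 0, "z": 0, "rx": 0, "ry": 0, "rz": 0, "hand": 1}])

```text
time_s: 16.95
ee_pos: [0.4763, -0.0266, 0.1268]
orientation: [[0.97, -0.244, -0.003], [-0.244, -0.97, -0.012], [-0.0, 0.012, -1.0]]
force: [0.2, -2.2, -0.9]
gripper_width: 0.0293
```

Call:
arm_command(targets=[{"x": 0, "y": 0, "z": 0.0015, "rx": 0, "ry": 0, "rz": 0, "hand": 1}, {"x": 0, "y": 0, "z": 0.0015, "rx": 0, "ry": 0, "rz": 0, "hand": 1}, {"x": 0, "y": 0, "z": 0.001, "rx": 0, "ry": 0, "rz": 0, "hand": 1}, {"x": 0, "y": 0, "z": 0, "rx": 0, "ry": 0, "rz": 0, "hand": 1}])

```text
time_s: 17.28
ee_pos: [0.4763, -0.0266, 0.1229]
orientation: [[0.97, -0.244, -0.003], [-0.244, -0.97, -0.012], [0.0, 0.012, -1.0]]
force: [0.4, -2.4, -0.7]
gripper_width: 0.0298
```

Call:
arm_command(targets=[{"x": 0, "y": 0, "z": 0.001, "rx": 0, "ry": 0, "rz": 0, "hand": 1}, {"x": 0, "y": 0, "z": 0.001, "rx": 0, "ry": 0, "rz": 0, "hand": 1}, {"x": 0, "y": 0, "z": 0.001, "rx": 0, "ry": 0, "rz": 0, "hand": 1}, {"x": 0, "y": 0, "z": 0, "rx": 0, "ry": 0, "rz": 0, "hand": 1}])

```text
time_s: 17.62
ee_pos: [0.4764, -0.0266, 0.12]
orientation: [[0.97, -0.244, -0.003], [-0.244, -0.97, -0.012], [0.0, 0.012, -1.0]]
force: [-1.0, -2.8, 0.7]
gripper_width: 0.0297
```

Call:
arm_command(targets=[{"x": 0, "y": 0, "z": 0.001, "rx": 0, "ry": 0, "rz": 0, "hand": 1}, {"x": 0, "y": 0, "z": 0.001, "rx": 0, "ry": 0, "rz": 0, "hand": 1}, {"x": 0, "y": 0, "z": 0.001, "rx": 0, "ry": 0, "rz": 0, "hand": 1}, {"x": 0, "y": 0, "z": 0, "rx": 0, "ry": 0, "rz": 0, "hand": 1}])

```text
time_s: 17.95
ee_pos: [0.4763, -0.0266, 0.1169]
orientation: [[0.97, -0.244, -0.003], [-0.244, -0.97, -0.012], [0.0, 0.012, -1.0]]
force: [-0.2, -3.0, 0.0]
gripper_width: 0.0298
```

Call:
arm_command(targets=[{"x": 0, "y": 0, "z": 0.001, "rx": 0, "ry": 0, "rz": 0, "hand": 1}, {"x": 0, "y": 0, "z": 0.001, "rx": 0, "ry": 0, "rz": 0, "hand": 1}, {"x": 0, "y": 0, "z": 0, "rx": 0, "ry": 0, "rz": 0, "hand": 1}])

```text
time_s: 18.2
ee_pos: [0.4763, -0.0266, 0.1149]
orientation: [[0.97, -0.244, -0.003], [-0.244, -0.97, -0.012], [-0.0, 0.012, -1.0]]
force: [0.2, -3.6, 0.1]
gripper_width: 0.0297
```

Call:
arm_command(targets=[{"x": 0, "y": 0, "z": 0.001, "rx": 0, "ry": 0, "rz": 0, "hand": 1}, {"x": 0, "y": 0, "z": 0.001, "rx": 0, "ry": 0, "rz": 0, "hand": 1}, {"x": 0, "y": 0, "z": 0, "rx": 0, "ry": 0, "rz": 0, "hand": 1}])

```text
time_s: 18.45
ee_pos: [0.4764, -0.0266, 0.1132]
orientation: [[0.97, -0.244, -0.003], [-0.244, -0.97, -0.012], [0.0, 0.012, -1.0]]
force: [-0.5, -2.8, 2.2]
gripper_width: 0.0295
```

Call:
arm_command(targets=[{"x": 0, "y": 0, "z": 0.0007, "rx": 0, "ry": 0, "rz": 0, "hand": 1}, {"x": 0, "y": 0, "z": 0, "rx": 0, "ry": 0, "rz": 0, "hand": 1}, {"x": 0, "y": 0, "z": 0, "rx": 0, "ry": 0, "rz": 0, "hand": 1}])

```text
time_s: 18.7
ee_pos: [0.4765, -0.0266, 0.1128]
orientation: [[0.97, -0.244, -0.003], [-0.244, -0.97, -0.012], [0.0, 0.012, -1.0]]
force: [-0.8, -3.2, 5.8]
gripper_width: 0.0291
```

```bash
python3 - <<'E'
from g import *
go(*(o+Y*-.02),.2,-14.1);look('s3',(.085,.145))
E
```

```text
t 18.7 p [ 0.4765 -0.0266  0.1128] yaw -14.11 tilt [-0.0026 -0.0118] F [-0.8 -3.2  5.8] M [-0.49  0.33  0.15] w 0.0291 j1,j6 [-0.23  0.02]
shift now-axes [-0.0005  0.0057 -0.0871]
rz -0.0003 shift after-turn [-0.0006  0.0046 -0.0872]
[(0.82, [249.3, 203.8])]
n 547 z [0.0757 0.1491] x [-0.0145  0.0007  0.0154]
slope dy/dz, dy/dx, y at z mid,x=0 [-0.1976 -0.0131] -0.0239 312 323
0.085 68 x [-0.0131  0.0154]
0.1 60 x [-0.0137  0.015 ]
0.115 64 x [-0.0142  0.0151]
0.13 66 x [-0.0132  0.0151]
blank face 243 0.0014
blank top 566 [0.0004 0.0362]
stop top 364 [-0.0374 -0.0089]
```

Wedge is jammed lightly (about 6 N up on the tool, thin end at z≈23.5, upright). Releasing, then I'll press from above with shut fingers.

Call:
arm_command(targets=[{"x": 0, "y": 0, "z": 0, "rx": 0, "ry": 0, "rz": 0, "hand": 0}, {"x": 0, "y": 0, "z": 0, "rx": 0, "ry": 0, "rz": 0, "hand": 0}, {"x": 0, "y": 0, "z": 0, "rx": 0, "ry": 0, "rz": 0, "hand": 0}, {"x": 0, "y": 0, "z": -0.02, "rx": 0, "ry": 0, "rz": 0, "hand": 0}, {"x": 0, "y": 0, "z": -0.04, "rx": 0, "ry": 0, "rz": 0, "hand": 0}, {"x": 0, "y": 0, "z": -0.015, "rx": 0.012, "ry": 0, "rz": 0, "hand": 0}, {"x": 0, "y": -0.008, "z": 0, "rx": 0, "ry": 0, "rz": 0, "hand": 1}, {"x": 0, "y": 0, "z": 0, "rx": 0, "ry": 0, "rz": 0, "hand": 1}])

```text
time_s: 19.47
ee_pos: [0.4793, -0.017, 0.1881]
orientation: [[0.97, -0.244, 0.002], [-0.244, -0.97, 0.001], [0.002, -0.001, -1.0]]
force: [0.1, -0.3, -0.1]
gripper_width: 0.0639
```

Call:
arm_command(targets=[{"x": 0, "y": 0, "z": 0, "rx": 0, "ry": 0, "rz": 0, "hand": 1}, {"x": 0, "y": 0, "z": 0, "rx": 0, "ry": 0, "rz": 0, "hand": 1}, {"x": 0, "y": 0, "z": 0, "rx": 0, "ry": 0, "rz": 0, "hand": 1}, {"x": 0, "y": 0, "z": 0, "rx": 0, "ry": 0, "rz": 0, "hand": 1}, {"x": 0, "y": 0, "z": 0, "rx": 0, "ry": 0, "rz": 0, "hand": 1}])

```text
time_s: 19.88
ee_pos: [0.4779, -0.0179, 0.1865]
orientation: [[0.97, -0.244, -0.002], [-0.244, -0.97, 0.0], [-0.002, 0.0, -1.0]]
force: [0.0, 0.1, -0.1]
gripper_width: 0.0006
```

```bash
python3 - <<'E'
from g import *
t=o+Y*-.007+X*.0007
go(*t,.152,-14.1);look('s4',(.085,.145))
f=[robot.camera('top') is None or robot.get_state()['force'] for _ in range(4)];print(np.mean(f,0).round(2),np.std(f,0).round(2))
E
```

```text
t 19.8833 p [ 0.4779 -0.0179  0.1865] yaw -14.13 tilt [-0.0018  0.0004] F [ 0.   0.1 -0.1] M [ 0.03  0.01 -0.04] w 0.0006 j1,j6 [-0.22  0.03]
shift now-axes [0.0009 0.0005 0.0345]
rz -0.0005 shift after-turn [0.0009 0.0005 0.0345]
[(0.69, [251.1, 202.8])]
n 617 z [0.0004 0.1486] x [-0.0388  0.0014  0.0152]
slope dy/dz, dy/dx, y at z mid,x=0 [-0.1998  0.0133] -0.0238 312 363
0.085 60 x [-0.0133  0.015 ]
0.1 69 x [-0.0142  0.0152]
0.115 69 x [-0.0142  0.0151]
0.13 76 x [-0.0128  0.0152]
blank face 279 0.0014
blank top 728 [0.0006 0.0359]
stop top 369 [-0.0378 -0.0148]
[-0.18 -0.03  0.39] [0.23 0.23 0.41]
```

View pics/s4.png

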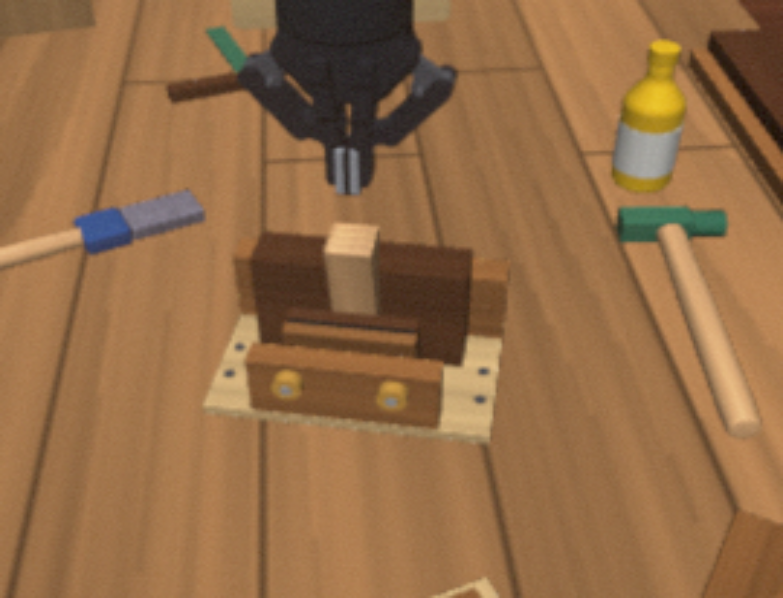

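The picture shows the wedge standing alone in the gap at (353,265), upright, with the shut fingers above it at (345,170). Pressing down.

Call:
arm_command(targets=[{"x": 0.001, "y": 0.0005, "z": 0.015, "rx": 0, "ry": 0, "rz": 0, "hand": 1}, {"x": 0, "y": 0, "z": 0.012, "rx": 0, "ry": 0, "rz": 0, "hand": 1}, {"x": 0, "y": 0, "z": 0.005, "rx": 0, "ry": 0, "rz": 0, "hand": 1}, {"x": 0, "y": 0, "z": 0.001, "rx": 0, "ry": 0, "rz": 0, "hand": 1}, {"x": 0, "y": 0, "z": 0, "rx": 0, "ry": 0, "rz": 0, "hand": 1}])

```text
time_s: 20.6
ee_pos: [0.4792, -0.0186, 0.1543]
orientation: [[0.97, -0.244, -0.001], [-0.244, -0.97, 0.0], [-0.001, -0.0, -1.0]]
force: [-0.9, -0.0, -0.2]
gripper_width: -0.0003
```

Call:
arm_command(targets=[{"x": 0, "y": 0, "z": 0.001, "rx": 0, "ry": 0, "rz": 0, "hand": 1}, {"x": 0, "y": 0, "z": 0.001, "rx": 0, "ry": 0, "rz": 0, "hand": 1}, {"x": 0, "y": 0, "z": 0, "rx": 0, "ry": 0, "rz": 0, "hand": 1}])

```text
time_s: 20.85
ee_pos: [0.4797, -0.0187, 0.1529]
orientation: [[0.97, -0.244, 0.001], [-0.244, -0.97, -0.0], [0.001, -0.0, -1.0]]
force: [0.4, 0.7, -0.1]
gripper_width: 0.0003
```

Call:
arm_command(targets=[{"x": 0, "y": 0, "z": 0.001, "rx": 0, "ry": 0, "rz": 0, "hand": 1}, {"x": 0, "y": 0, "z": 0, "rx": 0, "ry": 0, "rz": 0, "hand": 1}])

```text
time_s: 21.02
ee_pos: [0.4794, -0.0187, 0.1515]
orientation: [[0.97, -0.244, 0.0], [-0.244, -0.97, -0.0], [0.0, -0.0, -1.0]]
force: [0.1, -0.6, -0.1]
gripper_width: 0.0002
```

Call:
arm_command(targets=[{"x": 0, "y": 0, "z": 0.001, "rx": 0, "ry": 0, "rz": 0, "hand": 1}, {"x": 0, "y": 0, "z": 0.001, "rx": 0, "ry": 0, "rz": 0, "hand": 1}, {"x": 0, "y": 0, "z": 0, "rx": 0, "ry": 0, "rz": 0, "hand": 1}])

```text
time_s: 21.27
ee_pos: [0.4792, -0.0186, 0.1492]
orientation: [[0.97, -0.244, -0.0], [-0.244, -0.97, 0.0], [-0.0, -0.0, -1.0]]
force: [0.7, 0.2, 0.2]
gripper_width: 0.0002
```

Call:
arm_command(targets=[{"x": 0, "y": 0, "z": 0.0005, "rx": 0, "ry": 0, "rz": 0, "hand": 1}, {"x": 0, "y": 0, "z": 0, "rx": 0, "ry": 0, "rz": 0, "hand": 1}])

```text
time_s: 21.43
ee_pos: [0.4793, -0.0187, 0.1488]
orientation: [[0.97, -0.244, -0.0], [-0.244, -0.97, 0.0], [-0.0, 0.0, -1.0]]
force: [-0.6, -0.9, 0.2]
gripper_width: 0.0002
```

Call:
arm_command(targets=[{"x": 0, "y": 0, "z": 0.0005, "rx": 0, "ry": 0, "rz": 0, "hand": 1}, {"x": 0, "y": 0, "z": 0, "rx": 0, "ry": 0, "rz": 0, "hand": 1}])

```text
time_s: 21.6
ee_pos: [0.4793, -0.0187, 0.1483]
orientation: [[0.97, -0.244, -0.0], [-0.244, -0.97, 0.0], [-0.0, 0.0, -1.0]]
force: [0.1, 0.5, -0.3]
gripper_width: -0.0001
```

Call:
arm_command(targets=[{"x": 0, "y": 0, "z": 0.0005, "rx": 0, "ry": 0, "rz": 0, "hand": 1}, {"x": 0, "y": 0, "z": 0, "rx": 0, "ry": 0, "rz": 0, "hand": 1}])

```text
time_s: 21.77
ee_pos: [0.4794, -0.0187, 0.1479]
orientation: [[0.97, -0.244, 0.0], [-0.244, -0.97, -0.0], [0.0, -0.0, -1.0]]
force: [-0.7, -0.1, 0.2]
gripper_width: 0.0001
```

Call:
arm_command(targets=[{"x": 0, "y": 0, "z": 0.0005, "rx": 0, "ry": 0, "rz": 0, "hand": 1}, {"x": 0, "y": 0, "z": 0, "rx": 0, "ry": 0, "rz": 0, "hand": 1}])

```text
time_s: 21.93
ee_pos: [0.4796, -0.0187, 0.1477]
orientation: [[0.97, -0.244, 0.001], [-0.244, -0.97, -0.0], [0.001, -0.0, -1.0]]
force: [0.1, 0.5, 1.3]
gripper_width: -0.0002
```

Call:
arm_command(targets=[{"x": 0, "y": 0, "z": 0.0005, "rx": 0, "ry": 0, "rz": 0, "hand": 1}, {"x": 0, "y": 0, "z": 0, "rx": 0, "ry": 0, "rz": 0, "hand": 1}])

```text
time_s: 22.1
ee_pos: [0.4798, -0.0188, 0.1475]
orientation: [[0.97, -0.244, 0.001], [-0.244, -0.97, -0.0], [0.001, -0.0, -1.0]]
force: [0.2, -0.7, 3.4]
gripper_width: 0.0
```

Call:
arm_command(targets=[{"x": 0, "y": 0, "z": 0.0005, "rx": 0, "ry": 0, "rz": 0, "hand": 1}, {"x": 0, "y": 0, "z": 0, "rx": 0, "ry": 0, "rz": 0, "hand": 1}])

```text
time_s: 22.27
ee_pos: [0.4801, -0.0188, 0.1472]
orientation: [[0.97, -0.244, 0.002], [-0.244, -0.97, -0.0], [0.002, -0.0, -1.0]]
force: [-0.8, -0.3, 5.2]
gripper_width: 0.0002
```

Call:
arm_command(targets=[{"x": 0, "y": 0, "z": 0.0005, "rx": 0, "ry": 0, "rz": 0, "hand": 1}, {"x": 0, "y": 0, "z": 0, "rx": 0, "ry": 0, "rz": 0, "hand": 1}])

```text
time_s: 22.43
ee_pos: [0.4802, -0.0188, 0.147]
orientation: [[0.97, -0.244, 0.002], [-0.244, -0.97, -0.0], [0.002, -0.0, -1.0]]
force: [0.1, 0.0, 6.7]
gripper_width: -0.0
```

Call:
arm_command(targets=[{"x": 0, "y": 0, "z": 0.0005, "rx": 0, "ry": 0, "rz": 0, "hand": 1}, {"x": 0, "y": 0, "z": 0, "rx": 0, "ry": 0, "rz": 0, "hand": 1}])

```text
time_s: 22.6
ee_pos: [0.4804, -0.0189, 0.1468]
orientation: [[0.97, -0.244, 0.002], [-0.244, -0.97, -0.001], [0.003, -0.0, -1.0]]
force: [-1.4, 0.5, 7.4]
gripper_width: -0.0
```

~1.6 N per 0.5 mm; continuing towards 15 N.

Call:
arm_command(targets=[{"x": 0, "y": 0, "z": 0.0005, "rx": 0, "ry": 0, "rz": 0, "hand": 1}, {"x": 0, "y": 0, "z": 0.0005, "rx": 0, "ry": 0, "rz": 0, "hand": 1}, {"x": 0, "y": 0, "z": 0, "rx": 0, "ry": 0, "rz": 0, "hand": 1}])

```text
time_s: 22.85
ee_pos: [0.4808, -0.019, 0.1465]
orientation: [[0.97, -0.244, 0.003], [-0.244, -0.97, -0.001], [0.003, -0.0, -1.0]]
force: [-1.0, 0.4, 10.6]
gripper_width: 0.0
```

Call:
arm_command(targets=[{"x": 0, "y": 0, "z": 0.0005, "rx": 0, "ry": 0, "rz": 0, "hand": 1}, {"x": 0, "y": 0, "z": 0.0005, "rx": 0, "ry": 0, "rz": 0, "hand": 1}, {"x": 0, "y": 0, "z": 0, "rx": 0, "ry": 0, "rz": 0, "hand": 1}])

```text
time_s: 23.1
ee_pos: [0.4813, -0.0191, 0.1462]
orientation: [[0.97, -0.244, 0.004], [-0.244, -0.97, -0.001], [0.004, -0.0, -1.0]]
force: [-2.1, -0.5, 14.2]
gripper_width: 0.0
```

Call:
arm_command(targets=[{"x": 0, "y": 0, "z": 0.0003, "rx": 0, "ry": 0, "rz": 0, "hand": 1}, {"x": 0, "y": 0, "z": 0, "rx": 0, "ry": 0, "rz": 0, "hand": 1}])

```text
time_s: 23.27
ee_pos: [0.4814, -0.0191, 0.1462]
orientation: [[0.97, -0.244, 0.005], [-0.244, -0.97, -0.001], [0.005, -0.0, -1.0]]
force: [-3.0, 0.7, 14.5]
gripper_width: -0.0001
```

```bash
python3 - <<'E'
from g import *
f=[]
for _ in range(5): robot.camera('top');f.append(robot.get_state()['force'])
print(np.mean(f,0).round(2),np.std(f,0).round(2),robot.get_state()['ee_pos'])
E
```

```text
[-2.93  0.35 14.69] [0.48 0.31 0.44] [ 0.48137144 -0.01912659  0.14618831]
```

14.7 N averaged. Good: lift off and retreat straight up.

Call:
arm_command(targets=[{"x": 0, "y": 0, "z": -0.002, "rx": 0, "ry": 0, "rz": 0, "hand": 1}, {"x": 0, "y": 0, "z": -0.003, "rx": 0, "ry": 0, "rz": 0, "hand": 1}, {"x": 0, "y": 0, "z": -0.01, "rx": 0, "ry": 0, "rz": 0, "hand": 1}, {"x": 0, "y": 0, "z": -0.025, "rx": 0, "ry": 0, "rz": 0, "hand": 1}, {"x": 0, "y": 0, "z": -0.035, "rx": 0, "ry": 0, "rz": 0, "hand": 1}, {"x": 0, "y": 0, "z": -0.035, "rx": 0, "ry": 0, "rz": 0, "hand": 1}, {"x": 0, "y": 0, "z": 0, "rx": 0, "ry": 0, "rz": 0, "hand": 1}, {"x": 0, "y": 0, "z": 0, "rx": 0, "ry": 0, "rz": 0, "hand": 1}])

```text
time_s: 24.18
ee_pos: [0.4809, -0.019, 0.256]
orientation: [[0.97, -0.244, 0.006], [-0.244, -0.97, -0.001], [0.006, -0.0, -1.0]]
force: [-0.1, 0.5, -0.7]
gripper_width: 0.0
```

```bash
python3 - <<'E'
from g import *
go(*o,.2,-14.1);look('s5',(.085,.142))
for l in('mallet','glue','tin','square','offcut','brush','collar','small_wedge'):pass
a=cv2.imread('pics/top0.png');_,b,d=grab('top');b=cv2.resize(b,(800,600));print('far diff top',(cv2.absdiff(a,b)[:, :340].max(2)>40).sum(),(cv2.absdiff(a,b)[:,640:].max(2)>40).sum())
E
```

```text
t 24.1833 p [ 0.4809 -0.019   0.256 ] yaw -14.12 tilt [ 0.0057 -0.0013] F [-0.1  0.5 -0.7] M [ 0.01 -0.01 -0.04] w 0.0 j1,j6 [-0.22  0.03]
shift now-axes [-0.0033 -0.0069  0.056 ]
rz -0.0003 shift after-turn [-0.003  -0.0069  0.056 ]
[(0.6, [253.3, 205.4])]
n 571 z [0.0738 0.1473] x [-0.0131  0.0043  0.0169]
slope dy/dz, dy/dx, y at z mid,x=0 [-0.1937  0.007 ] -0.0237 292 336
0.085 61 x [-0.0127  0.0158]
0.1 63 x [-0.0131  0.0163]
0.115 69 x [-0.0121  0.0165]
0.13 76 x [-0.011   0.0167]
blank face 271 0.0014
blank top 725 [0.0004 0.0362]
stop top 365 [-0.0377 -0.0007]
far diff top 11413 0
```

View pics/s5.png

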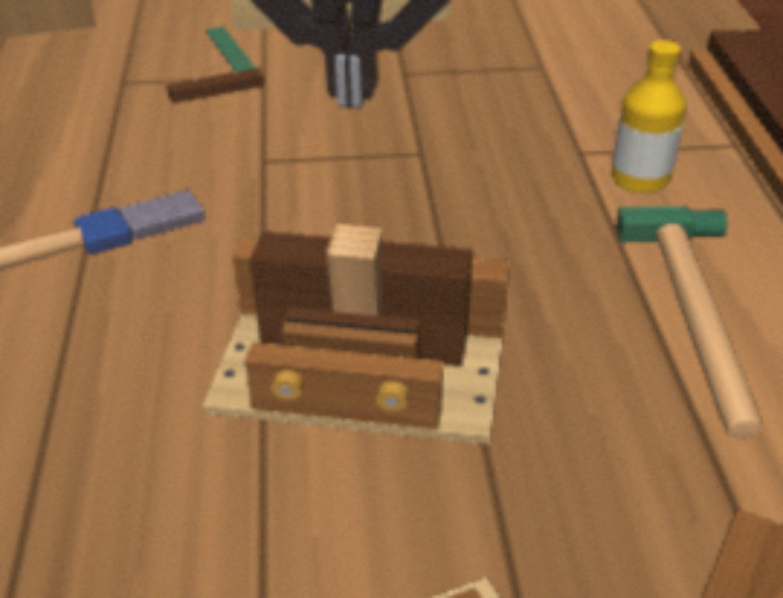

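The final picture shows the blank against the fence and the wedge upright in the gap at (355,270). The arm is clear, and the brush, square, glue and mallet look as before. Handing in.

```bash
python3 -c "
from rig import robot
print(robot.sign_off())"
```

```text
the job is handed in; nothing more can be done
None
```

The blank is in the jig against the fence and the wedge is holding it. I handed the job in at about 24 s, and sign-off gives no verdict.

**What I did:**
- **Blank:** I lowered it into the jig and nudged it until it touched both bed and fence, then let go.
- **Wedge:** I straightened it, lowered it into the gap until it jammed lightly at about 6 N, and released it. I then pressed it down from above with shut fingers to an average of 14.7 N and retreated upwards.

**Last checks:**
- **Blank:** the camera put its inner face at about y = +1.4 mm, against +2 mm nominal. That is within calibration error.
- **Wedge:** it stands alone, within 3 mm of the jig's middle along x. Its top is at about z = 147 mm, which puts its centre near 84 mm (limit 116 mm). It leans about 0.02 rad along the jig, within the 0.12 allowed.
- **Other items:** the brush, square, glue and mallet looked unmoved in the last picture. The top-view comparison with the start showed no change on the right side (tin, collar).

**Not confirmed:**
- **Squeeze force:** I could not measure how hard the wedge presses on the blank. I infer it from the 14.7 N push.
- **Other things on the bench:** I did not separately check the small wedge and the offcut at the end. The same top-view comparison did show changes on the left side; I put these down to the blank having left its spot and the arm, but did not look closer.
- **Top camera:** it disagreed with the wrist camera by 2–3 mm. I used the wrist values, which matched where the gripper actually closed and the contacts I felt.

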